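# Sweep spilled cuvettes from under the wire shelf into the discard pan

### The arm

A 7-joint arm with a two-finger parallel gripper is mounted at the origin on a cart in front of the work surface, level with it; the furniture and walls round the work are solid. World frame = base frame: x ahead of the robot, y to its left, z up, the work surface at z = 0. Lengths are in m, angles in rad, forces in N, time in s.
With the tool pointing down it reaches from about 0.4 to 0.85 m from the base axis. Payload 4.5 kg.
Tool frame: the origin (TCP) lies midway between the tips of the shut fingers; the grasp point (between the pads) lies 19 mm behind it; z points along the fingers, y is the line along which they close (so a half turn about z gives the same grasp; the last joint's range is limited). The gripper opens to 88 mm and grips with 3 to 60 N. Pads are 18 mm wide; open, the fingers measure 123 mm over their backs; the gripper's body (75 mm by 187 mm) begins 45 mm behind the grasp point.
Start: joints at [-1.224, 0.689, -0.195, 1.565, 0.157, 0.902, -0.215], TCP at [0.192, 0.595, 0.201] pointing down, gripper open.
Joint ranges: [-3.01, 3.01], [-0.46, 2.08], [-1.47, 1.51], [0.13, 2.56], [-1, 4.14], [0.04, 2.09], [-2.66, 2.66]. Speed limits (rad/s): [2.57, 2.57, 3.14, 3.14, 3.14, 3.14, 3.14].

### API

Orientations are given as a unit quaternion [x, y, z, w].
In Python, from cell import manip, eyes gives the robot as it stands. The module is installed in compiled form; this text tells all that it offers.
- The arm moves only by the shell command python3 -m jog 'ROWS' [FORCE]. ROWS is JSON, a list of rows, each a list of 7 numbers: the turn, a rotation vector about the world's x, y, z in degrees, then the shift along the world's x, y, z in mm, then the closure, from 0 (fully open) to 1 (shut). A call has 1 to 20 rows; each row is the pose to reach, as a shift and turn from the pose commanded when the call began; what a row does not reach only later rows make up. A row lasts 1/10 s, in which the tool goes at most 50 mm and 8.59 degrees, less where a joint would pass 70% of its speed; a pose out of reach is approached as far as the arm can. A call with a gripper value outside its range is refused whole. The fingers move at their own pace and stop on an object; FORCE is the grip in N (left out, the last holds). Time passes only in rows, so rows that repeat a pose let the fingers close. It gives the time, the measured TCP pose, the force, the opening and the grip force at its end, in the units of the state.
- manip.sense(): the state, without advancing time (a new reading comes with each control period).
- eyes.capture(name): name is "scene" or "side" or "wrist"; returns the picture (384x512x3 uint8, red, green, blue); there is no depth.
- eyes.camera_model(name): a dict with "fx", "fy", "cx", "cy" (pixels), "rvec" (rotation vector, rad) and "tvec" (3), from world to camera coordinates, as OpenCV has them. Camera axes: x right, y down, z forward; pixel columns grow to the right and rows downward; lengths in m; the calibration is good to about 2 mm. A picture is of the moment at which its call begins: read the wrist's pose just before it. camera_model takes no time and is no camera call; for the wrist camera it gives the pose at the moment of the call.
- manip.job_done(): hands the job in; it is judged then, once.
The state is a dict: "clock": time; "q": joint angles; "joint_vel": joint speeds; "joint_efforts": joint torques, N m; "tool_pos": TCP position; "ee_rot": TCP orientation; "ft_force": force on the tool from outside, world axes, zero at the start; "wrist_torque": the same for the moment, N m; "width": finger opening in m; "grip_force": force on a finger pad.
Only numpy, scipy, OpenCV 4.12 (cv2) and the standard library are available. Lean on these libraries where they do the work, as an engineer would, in place of code of your own. Each camera call takes 0.05 s, during which the arm holds its last target. There are 200 camera calls.

### The job

Four used cuvettes have spilled onto the bench under the wire shelf. Take the scraper from its stand and, slanting it so that its blade reaches in under the shelf, sweep all four into the open mouth of the discard pan beside the shelf; they are contaminated, so do not touch them with the gripper, and leave the shelf, the bottles on it and the rack on the bench undisturbed. Then put the scraper back upright in its stand and close the pan's lid fully.

Things in the scene. Friction and masses are not known exactly. Their poses are not given: they have to be found in the camera images.
- scraper: Black-handled scraper, 120 g, upright in its stand. Origin: middle of the blade's edge; z up the handle. Steel blade 106 long, 30 high, 5 thick: middle 64 mm flat in the x-z plane, ends turned 30 deg to -y (12 mm): sweep towards -y. Its edge falls 32 deg towards +x (x -45, z +28 to x +45, z -28 mm): leaned back 32 deg towards -x, the edge is level. Handle z 107-215, 24 wide (x), 14 thick (y)
- scraper_grip (a point): best grip point of the scraper: on the handle's axis, 175 mm above the scraper's origin, 40 mm below the handle's end; grip across its y (14 mm). Axes as the scraper's
- scraper_stand: grey stand fixed to the bench: pocket along x, inside x -50 to +66, y -15 to +5 mm, flared mouth 60 to 68 mm above the bench, floor sloping 32 deg down towards +x to fit the blade's edge; foot 140 x 75 mm. Origin on the bench under the racked scraper's axis; axes as the racked scraper's, whose origin is then 36 mm above
- wire_shelf: steel wire shelf fixed on two rear posts. Origin on the bench in mid-lane of the cuvettes; y along the shelf, x to its rear (away from robot). Spans x -52 to +86, y -130 to +130 mm; clear height below 140, top of wires 150, rail round it to 174 mm. Front and both ends open below. Posts 12 mm (feet 22) at x +82, y +-95 mm, braces to x +36 just under the wires
- cuvette_1: used cuvette: pale plastic square bar 45 x 12.5 x 12.5 mm, 12 g, lying on the bench under the shelf within 15 mm of the shelf's x = 0 line and within 100 mm of its middle along y. Origin at its centre, x along its length
- cuvette_2: second cuvette, the same
- cuvette_3: third cuvette, the same
- cuvette_4: fourth cuvette, the same
- discard_pan: aluminium discard pan by the shelf's -y end, fixed to the bench. Origin on the bench under its middle, z up; open mouth towards +y, facing the shelf. Inside x -66 to +66 mm; floor 2 mm thick from y -60 to +60, then a shallow ramp down to the bench at y +87 mm; other three sides have walls 42 mm high, 4 mm thick
- pan_lid (a joint): lid of the pan, hinged at the end away from the mouth, axis along pan's x: 0 = shut, about 1.85 rad = open, past upright (stop at 2.0). Stiff hinge (0.1 N m, 1 to 2 N at the edge): stays where left, must be pushed all the way down. 146 x 134 mm, 3 mm thick; a 27 mm skirt at its free edge closes the mouth, so nothing may stick out there
- lid_hinge (a point): middle of the lid's hinge line, 41.5 mm above the bench at the pan's y -67 mm; axes as the pan's. At angle q the free edge lies 134 mm from here: cos(q) along the pan's y, sin(q) up; the lid's outer face is 5 mm outside that line
- lid_edge (a point): middle of the lid's free edge on its outer face (moves with the lid); a 50 mm wide tab projects 15 mm beyond it
- bottle_a: bystander on the shelf: bottle 42 mm wide, 88 mm tall; origin under its foot, z up
- bottle_c: bystander on the shelf: small bottle 34 mm wide, 62 mm tall; origin under its foot, z up
- strip_vial: bystander on the shelf: vial 37 mm wide, 66 mm tall; origin under its foot, z up
- cuvette_rack: bystander on the bench in front of the shelf: low black rack 28 x 104 x 26 mm; origin under its middle

How it is judged:
On the way, in this order (a step that is already met when the one before it is completed fails the run):
1. the scraper is lifted out of its stand (height (world z) of scraper above 0.085 m), for 0.1 s.
2. all four cuvettes lie inside the pan, swept there with the scraper (which is out of its stand) (x of cuvette_1 in the frame of discard_pan between -0.066 and 0.066 m and y of cuvette_1 in the frame of discard_pan between -0.06 and 0.06 m and z of cuvette_1 in the frame of discard_pan between 0 and 0.036 m and x of cuvette_2 in the frame of discard_pan between -0.066 and 0.066 m and y of cuvette_2 in the frame of discard_pan between -0.06 and 0.06 m and z of cuvette_2 in the frame of discard_pan between 0 and 0.036 m and x of cuvette_3 in the frame of discard_pan between -0.066 and 0.066 m and y of cuvette_3 in the frame of discard_pan between -0.06 and 0.06 m and z of cuvette_3 in the frame of discard_pan between 0 and 0.036 m and x of cuvette_4 in the frame of discard_pan between -0.066 and 0.066 m and y of cuvette_4 in the frame of discard_pan between -0.06 and 0.06 m and z of cuvette_4 in the frame of discard_pan between 0 and 0.036 m and horizontal distance between scraper and scraper_stand above 0.05 m), for 0.2 s.
3. the lid is shut over them (x of cuvette_1 in the frame of discard_pan between -0.066 and 0.066 m and y of cuvette_1 in the frame of discard_pan between -0.06 and 0.06 m and z of cuvette_1 in the frame of discard_pan between 0 and 0.036 m and x of cuvette_2 in the frame of discard_pan between -0.066 and 0.066 m and y of cuvette_2 in the frame of discard_pan between -0.06 and 0.06 m and z of cuvette_2 in the frame of discard_pan between 0 and 0.036 m and x of cuvette_3 in the frame of discard_pan between -0.066 and 0.066 m and y of cuvette_3 in the frame of discard_pan between -0.06 and 0.06 m and z of cuvette_3 in the frame of discard_pan between 0 and 0.036 m and x of cuvette_4 in the frame of discard_pan between -0.066 and 0.066 m and y of cuvette_4 in the frame of discard_pan between -0.06 and 0.06 m and z of cuvette_4 in the frame of discard_pan between 0 and 0.036 m and value of joint pan_lid below 0.06 rad), for 0.2 s.
At the end, for the whole second after the job is handed in: All four cuvettes lie inside the pan, the lid is shut (within 0.06 rad), and the scraper stands released and at rest in its stand: upright within 0.15 rad, its edge's middle within 15 mm sideways of its place and at most 45 mm above the bench (all of step 3 and horizontal distance between scraper and scraper_stand below 0.015 m and height (world z) of scraper below 0.045 m and angle between scraper's own z axis and vertical below 0.15 rad and linear speed of scraper below 0.02 m/s); the robot touches nothing.
It fails at once if the gripper touches a cuvette (contact force between any of the fingers, the arm and cuvette_1 above 0.3 N or contact force between any of the fingers, the arm and cuvette_2 above 0.3 N or contact force between any of the fingers, the arm and cuvette_3 above 0.3 N or contact force between any of the fingers, the arm and cuvette_4 above 0.3 N).
It fails at once if a bottle or the vial on the shelf is shifted by more than 20 mm or tipped (distance of any of bottle_a, bottle_c, strip_vial from where it was at the start of the episode above 0.02 m or angle between any of bottle_a, bottle_c, strip_vial's own z axis and vertical above 0.3 rad).
It fails at once if the shelf is struck with more than 10 N (contact force between any of the fingers, the arm, scraper and wire_shelf above 10 N).
It fails at once if the cuvette rack on the bench is pushed more than 30 mm (distance of cuvette_rack from where it was at the start of the episode above 0.03 m).
It also fails if it takes over 69 s, if anything falls off the work surface, if the arm or the gripper's body presses on something with over 40 N, if the wrist force passes 120 N, or if a joint passes its speed limit or range.

## Working session

There is one attempt and no reset: what is moved stays moved. The work goes in short steps, Python scripts to look and compute and a shell command to move; the robot and the scene stay as the last step left them, time stands still between calls to the robot, and variables do not carry over. Pictures are saved under pics/ and viewed, at most 10 in all, crops included, and the job is handed in when it is done.

```bash
mkdir -p pics; cat > h.py <<'E'
import numpy as np, cv2
from cell import manip, eyes
from scipy.spatial.transform import Rotation as R
def snap(n,f,scale=1.5):
    m=eyes.camera_model(n); im=eyes.capture(n)
    cv2.imwrite('pics/raw_'+f,im[:,:,::-1]); np.save('pics/'+f+'.npy',m,allow_pickle=True)
    cv2.imwrite('pics/'+f,cv2.resize(im[:,:,::-1],None,fx=scale,fy=scale,interpolation=cv2.INTER_CUBIC)); return m
def proj(m,P):
    K=np.array([[m['fx'],0,m['cx']],[0,m['fy'],m['cy']],[0,0,1.]])
    return cv2.projectPoints(np.atleast_2d(np.array(P,float)),np.array(m['rvec'],float),np.array(m['tvec'],float),K,None)[0][:,0]
def ray(m,uv):
    Rm=R.from_rotvec(m['rvec']).as_matrix(); o=-Rm.T@np.array(m['tvec'])
    d=Rm.T@np.array([(uv[0]-m['cx'])/m['fx'],(uv[1]-m['cy'])/m['fy'],1]); return o,d/np.linalg.norm(d)
def onz(m,uv,z):
    o,d=ray(m,uv); return o+d*(z-o[2])/d[2]
def tri(a,ua,b,ub):
    o1,d1=ray(a,ua);o2,d2=ray(b,ub)
    t=np.linalg.lstsq(np.c_[d1,-d2],o2-o1,rcond=None)[0]
    p,q=o1+d1*t[0],o2+d2*t[1]; return (p+q)/2,np.linalg.norm(p-q)
E
python3 - <<'E'
from h import *
np.set_printoptions(precision=3,suppress=True)
s=manip.sense(); print(s)
for n in('scene','side'):
    m=snap(n,n+'0.png'); print(n,m, ray(m,(256,192)))
E
```

```text
{'clock': 0.0, 'q': array([-1.224,  0.69 , -0.195,  1.566,  0.157,  0.902, -0.215]), 'joint_vel': array([-0.   ,  0.   ,  0.   , -0.   ,  0.002, -0.001, -0.   ]), 'joint_efforts': array([  0.   , -52.755,  -1.267, -15.342,  -0.053,   0.007,   0.   ]), 'tool_pos': array([0.192, 0.594, 0.2  ]), 'ee_rot': array([ 0.156,  0.988, -0.001, -0.   ]), 'ft_force': array([-0.349, -1.142,  0.037]), 'wrist_torque': array([ 0.031, -0.004,  0.03 ]), 'grip_force': 0.0, 'width': 0.08844789322800602}
scene {'fx': 430.13469381856436, 'fy': 430.13469381856436, 'cx': 253.424637900529, 'cy': 195.902417772392, 'rvec': array([ 1.846, -1.093,  0.625]), 'tvec': array([-0.224,  0.38 ,  0.617])} (array([-0.195, -0.373,  0.631]), array([ 0.766,  0.426, -0.482]))
side {'fx': 364.57768364353194, 'fy': 364.57768364353194, 'cx': 252.89744097145763, 'cy': 189.64256081173738, 'rvec': array([ 1.695, -2.161,  0.62 ]), 'tvec': array([0.186, 0.494, 0.755])} (array([0.074, 0.184, 0.899]), array([ 0.497, -0.143, -0.856]))
```

View pics/scene0.png

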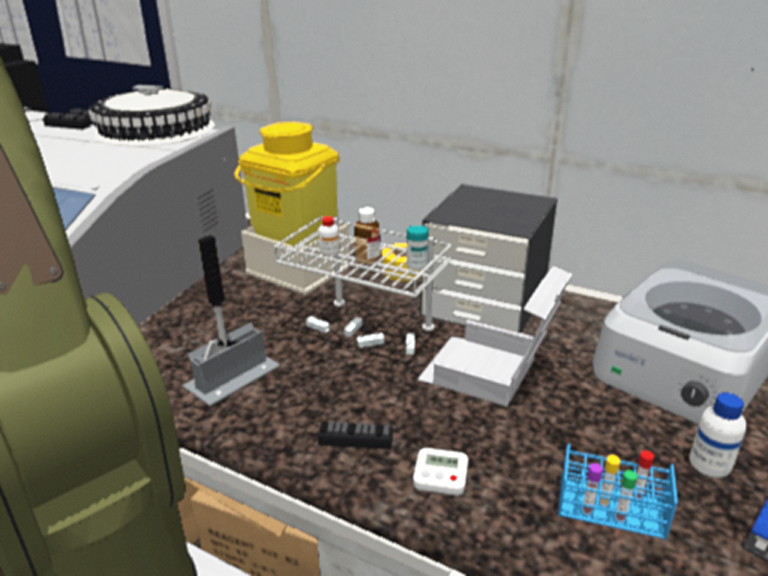

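View pics/side0.png

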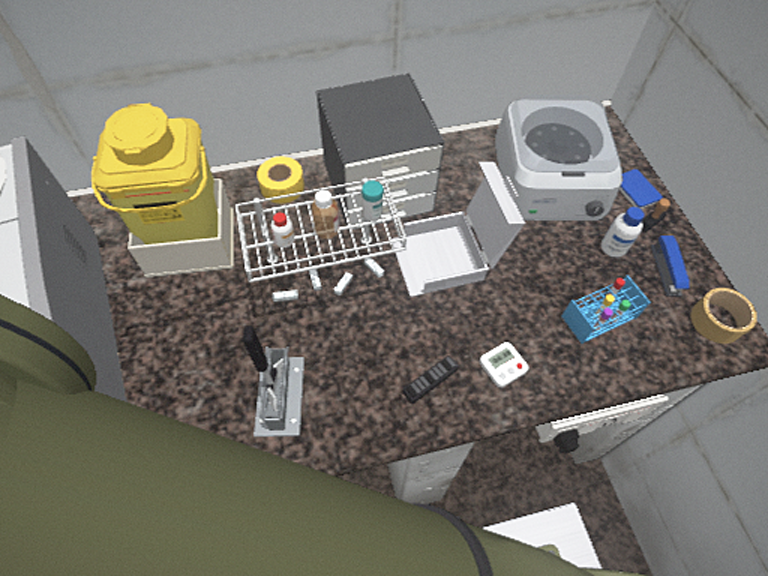

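The scene view shows the stand at about (230,365), the cuvettes at (318,324), (353,327), (370,341) and (410,344), and the pan at (490,350) with its lid open. The side view agrees: stand (278,395), cuvettes (285,296), (315,280), (343,284), (374,267), pan (440,255). Next I'll enlarge these areas to get exact points.

```bash
python3 - <<'E'
import cv2,numpy as np
a=cv2.imread('pics/raw_scene0.png');b=cv2.imread('pics/raw_side0.png')
def crop(im,x0,y0,w,h,s):
    o=cv2.resize(im[y0:y0+h,x0:x0+w],None,fx=s,fy=s,interpolation=cv2.INTER_CUBIC)
    for k in range(0,w,20): cv2.line(o,(k*s,0),(k*s,6),(0,255,0),1)
    for k in range(0,h,20): cv2.line(o,(0,k*s),(6,k*s),(0,255,0),1)
    return o
cv2.imwrite('pics/A.png',crop(a,180,135,200,140,4))
cv2.imwrite('pics/B.png',crop(b,150,105,200,100,4))
c=np.zeros((600,800,3),np.uint8);c[:,:375]=crop(a,115,150,75,120,5);c[:450,385:785]=crop(b,155,210,80,90,5)
cv2.imwrite('pics/C.png',c)
E
```

```text
(no output)
```

View pics/A.png

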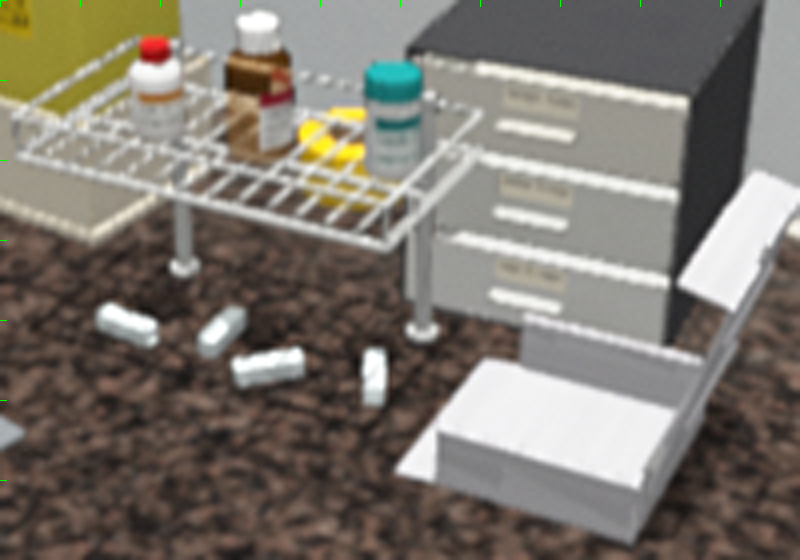

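View pics/B.png

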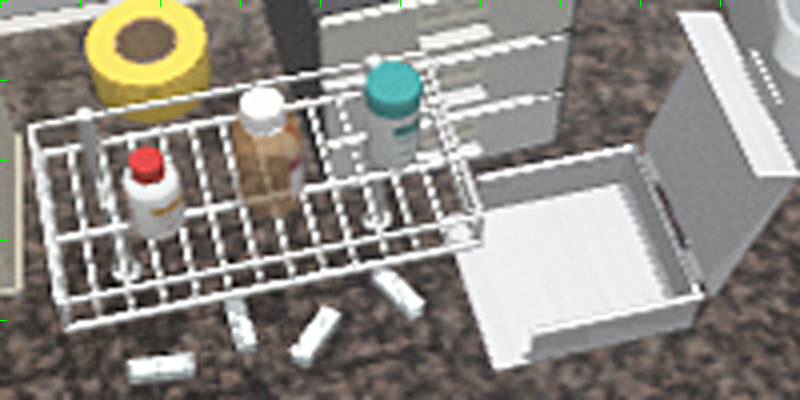

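View pics/C.png

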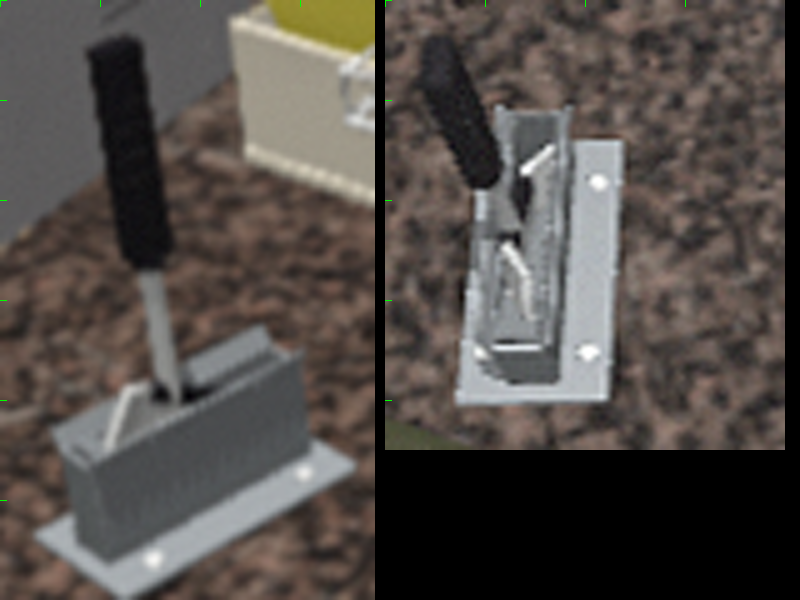

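Enlarged points (crop pixels). In A the shelf feet are at (184,267) and (422,332), the near pan wall top runs (438,430)–(645,485), and the cuvettes sit at (127,325), (222,332), (269,367), (374,377). In B the feet are at (126,270) and (376,220), and the pan corners at (495,367), (700,295) and (633,148). In C the handle top is at (115,42) in the scene panel and (435,45) in the side panel, with the stand foot corners clear. The raised blade end is on the robot side, so the stand's +x points away from the robot.

```bash
cat > m.py <<'E'
from h import *
np.set_printoptions(precision=4,suppress=True)
a=np.load('pics/scene0.png.npy',allow_pickle=True).item();b=np.load('pics/side0.png.npy',allow_pickle=True).item()
A=lambda u,v:(180+u/4,135+v/4)
B=lambda u,v:(150+u/4,105+v/4)
C=lambda u,v:(115+u/5,150+v/5)
D=lambda u,v:(155+(u-385)/5,210+v/5)
def L(n,z=None,s=None,t=None):
    o=n
    if s and t: p,e=tri(a,s,b,t); o+=f' tri {p} err {e:.4f}'
    if z is not None:
        if s:o+=f' | sc {onz(a,s,z)[:2]}'
        if t:o+=f' | si {onz(b,t,z)[:2]}'
    print(o)
E
python3 - <<'E'
from m import *
L('ramp near',0,A(398,472),B(495,367))
L('wall mouth near top',.042,A(438,430),B(532,330))
L('wall back near top',.042,A(645,485),B(700,295))
L('wall back near bottom',0,A(632,542))
L('wall back far top',.042,A(708,360),B(633,148))
L('wall mouth far top',.042,A(528,315),B(480,180))
L('ramp far',0,A(488,360),B(455,258))
L('foot L',0,A(184,268),B(126,272)); L('foot R',0,A(422,333),B(376,222))
L('front corner R wire',.147,A(388,245),B(480,243)); L('front corner L wire',.147,A(22,155),B(68,328))
L('railR',.174,A(388,200),B(478,212))
L('c1',.00625,A(127,326),B(161,368));L('c2',.00625,A(222,333),B(240,326));L('c3',.00625,A(269,367),B(316,335));L('c4',.00625,A(374,377),B(399,292))
L('st near left',0,C(35,535),D(457,402));L('st near right',0,C(125,600),D(607,402));L('st far right',0,C(355,465),D(622,142))
L('handle top',.251,C(115,42),D(435,42));L('handle bottom',.143,C(148,268),D(484,186))
L('lid a',None,A(755,172),B(680,12));L('lid b',None,A(735,308),B(765,176))
L('rack',.026,(237,282),(287,253))
E
```

```text
ramp near tri [ 0.5692 -0.0121 -0.0024] err 0.0004 | sc [ 0.566  -0.0134] | si [ 0.568  -0.0117]
wall mouth near top tri [ 0.5707 -0.0369  0.0362] err 0.0004 | sc [ 0.5629 -0.0401] | si [ 0.5675 -0.0355]
wall back near top tri [ 0.5714 -0.1618  0.0386] err 0.0040 | sc [ 0.5697 -0.1638] | si [ 0.5676 -0.1589]
wall back near bottom | sc [ 0.5699 -0.1599]
wall back far top tri [ 0.7051 -0.156   0.0431] err 0.0036 | sc [ 0.7095 -0.1562] | si [ 0.7041 -0.155 ]
wall mouth far top tri [ 0.7043 -0.0368  0.0414] err 0.0042 | sc [ 0.7064 -0.0376] | si [ 0.7017 -0.0351]
ramp far tri [ 0.6709 -0.0149  0.0116] err 0.0260 | sc [ 0.7052 -0.012 ] | si [ 0.6661 -0.0082]
foot L tri [0.7111 0.2319 0.0009] err 0.0015 | sc [0.7134 0.2327] | si [0.711  0.2324]
foot R tri [0.7129 0.0411 0.0005] err 0.0019 | sc [0.7149 0.0412] | si [0.7123 0.0417]
front corner R wire tri [0.5791 0.0036 0.1456] err 0.0030 | sc [0.579  0.0023] | si [0.5767 0.005 ]
front corner L wire tri [0.5783 0.264  0.1433] err 0.0031 | sc [0.5746 0.2591] | si [0.5743 0.2644]
railR tri [0.5831 0.0055 0.1728] err 0.0018 | sc [0.5825 0.0045]
[... 297 characters left out ...]
72] err 0.0002 | sc [0.6428 0.0417] | si [0.6424 0.0408]
st near left tri [0.3704 0.3107 0.0022] err 0.0007 | sc [0.3727 0.3129] | si [0.3708 0.3111]
st near right tri [0.3531 0.2389 0.0023] err 0.0016 | sc [0.356  0.2409] | si [0.3532 0.2394]
st far right tri [0.4872 0.208  0.0041] err 0.0008 | sc [0.4922 0.2117] | si [0.4888 0.2083]
handle top tri [0.4332 0.268  0.2458] err 0.0050 | sc [0.4215 0.2593] | si [0.4328 0.2662]
handle bottom tri [0.4235 0.2668 0.1335] err 0.0061 | sc [0.4151 0.2542] | si [0.4163 0.2673]
lid a tri [ 0.7089 -0.1698  0.1765] err 0.0005
lid b tri [ 0.5866 -0.1923  0.1523] err 0.0116
rack tri [0.3887 0.004  0.0325] err 0.0107 | sc [0.4009 0.0063] | si [0.3863 0.0061]
```

```bash
python3 - <<'E'
from m import *
s=manip.sense(); M=R.from_quat(s['ee_rot']).as_matrix(); print(M, s['tool_pos'])
y=np.radians(-13.3)
for sg in(1,-1):
    yt=sg*np.array([-np.sin(y),np.cos(y),0]); zt=np.array([0,0,-1.]); T=np.c_[np.cross(yt,zt),yt,zt]
    print(sg,np.degrees(R.from_matrix(T@M.T).as_rotvec()))
w=eyes.camera_model('wrist'); o,d=ray(w,(256,192)); print('cam in tool',M.T@(o-s['tool_pos']),M.T@d)
# fit vertical axis of the handle: middle pts in both views at several heights
for n,sc,si in(('top',C(115,42),D(435,42)),('bot',C(148,268),D(484,186))):
    for z in(.24,.245,.251) if n=='top' else (.135,.143): print(n,z,onz(a,sc,z),onz(b,si,z))
E
```

```text
[[-0.9515  0.3076 -0.0004]
 [ 0.3076  0.9515 -0.0015]
 [-0.0001 -0.0016 -1.    ]] [0.1922 0.5941 0.2004]
1 [ 0.0881 -0.0177  4.6163]
-1 [  -0.0271   -0.1348 -175.3837]
cam in tool [ 0.0804 -0.0008 -0.1831] [-0.3005  0.0074  0.9538]
top 0.24 [0.4393 0.2776 0.24  ] [0.4389 0.2675 0.24  ]
top 0.245 [0.4312 0.2693 0.245 ] [0.4361 0.2669 0.245 ]
top 0.251 [0.4215 0.2593 0.251 ] [0.4328 0.2662 0.251 ]
bot 0.135 [0.4251 0.2645 0.135 ] [0.42   0.2682 0.135 ]
bot 0.143 [0.4151 0.2542 0.143 ] [0.4163 0.2673 0.143 ]
```

```bash
python3 -m jog '[[0,0,4.6,0,0,50,0],[0,0,4.6,0,-20,95,0],[0,0,4.6,25,-55,130,0],[0,0,4.6,50,-90,160,0],[0,0,4.6,77,-125,160,0],[0,0,4.6,104,-160,160,0],[0,0,4.6,130,-195,160,0],[0,0,4.6,158,-230,160,0],[0,0,4.6,185,-265,160,0],[0,0,4.6,212,-300,160,0],[0,0,4.6,230,-326,160,0],[0,0,4.6,230,-326,160,0],[0,0,4.6,230,-326,160,0]]' && python3 - <<'E'
from m import *
print(manip.sense()['q']);snap('wrist','w1.png',1.5)
E
```

```text
clock: 1.4
tool_pos: [0.4221, 0.2684, 0.3609]
ee_rot: [0.117, 0.993, -0.0, -0.0]
ft_force: [-0.2, 0.2, -0.4]
width: 0.0878
grip_force: 0.0
[-0.5298  0.3473 -0.187   1.6815  0.0697  1.1199  0.6007]
```

View pics/w1.png

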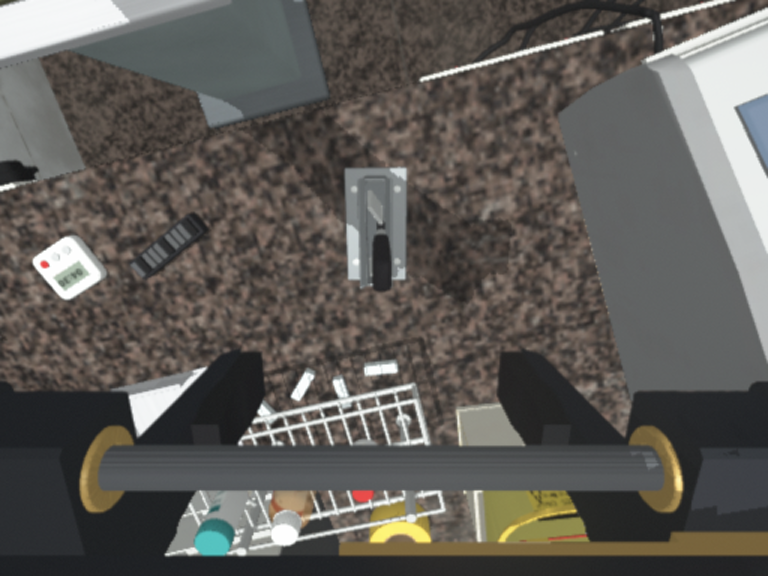

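The wrist view shows the stand upright in the picture, (345–406, 168–280), so the yaw matches. The black handle is at column 381, midway between the fingers, and its top end is at about (382,290).

```bash
python3 - <<'E'
from m import *
w=np.load('pics/w1.png.npy',allow_pickle=True).item(); im=cv2.imread('pics/raw_w1.png')
S=lambda u,v:(u/1.5,v/1.5)
P=[onz(w,S(*p),.003) for p in((345,168),(406,168),(405,280),(346,280))]; print(np.array(P))
print('foot yaw',np.degrees(np.arctan2(*(P[3]-P[0])[1::-1])),np.degrees(np.arctan2(*(P[2]-P[1])[1::-1])),'centre',np.mean(P,0))
# black handle mask, extents by row
g=im[140:205,235:275].max(2)<55
for r in range(0,65,4):
    c=np.where(g[r])[0]
    if len(c): print(r+140,c.min()+235,c.max()+235)
for v in(288,290,292): print('top far end',onz(w,S(381.5,v),.251))
top=onz(w,S(381.5,290),.251); print('tri top end', tri(w,S(381.5,290),a,C(112,38)), tri(w,S(381.5,290),b,D(438,34)))
E
```

```text
[[0.3527 0.2403 0.003 ]
 [0.3697 0.3113 0.003 ]
 [0.5058 0.28   0.003 ]
 [0.4881 0.2057 0.003 ]]
foot yaw -14.352154606137365 -12.964437026394288 centre [0.4291 0.2593 0.003 ]
140 272 273
144 272 273
148 272 273
160 250 258
164 249 258
168 249 259
172 249 259
176 249 260
180 249 260
184 249 259
188 249 260
192 249 259
top far end [0.4335 0.2655 0.251 ]
top far end [0.4349 0.2652 0.251 ]
top far end [0.4364 0.2648 0.251 ]
tri top end (array([0.4326, 0.2672, 0.2485]), np.float64(0.007248335835488912)) (array([0.4349, 0.2648, 0.2523]), np.float64(0.0011448030548832967))
```

```bash
python3 -m jog '[[0,0,0,1,-0.5,-40,0],[0,0,0,1,-0.5,-80,0],[0,0,0,1,-0.5,-115,0],[0,0,0,1,-0.5,-140,0],[0,0,0,1,-0.5,-155,0],[0,0,0,1,-0.5,-164,0],[0,0,0,1,-0.5,-166,0],[0,0,0,1,-0.5,-166,0]]' && python3 -m jog '[[0,0,0,0,0,0,0.5],[0,0,0,0,0,0,0.8],[0,0,0,0,0,0,1],[0,0,0,0,0,0,1],[0,0,0,0,0,0,1],[0,0,0,0,0,0,1],[0,0,0,0,0,0,1],[0,0,0,0,0,0,1],[0,0,0,0,0,0,1]]' 50
```

```text
clock: 2.25
tool_pos: [0.4231, 0.2692, 0.1954]
ee_rot: [0.115, 0.993, 0.0, 0.0]
ft_force: [0.3, -0.0, -0.6]
width: 0.0884
grip_force: 0.0
clock: 3.15
tool_pos: [0.4233, 0.2682, 0.1951]
ee_rot: [0.116, 0.993, 0.0, -0.0]
ft_force: [-0.1, -1.1, -0.0]
width: 0.0184
grip_force: 0.0
```

```bash
python3 -m jog '[[0,0,0,0,0,0,1],[0,0,0,0,0,0,1],[0,0,0,0,0,0,1],[0,0,0,0,0,0,1]]' 50
```

```text
clock: 3.55
tool_pos: [0.4233, 0.2682, 0.1951]
ee_rot: [0.116, 0.993, 0.0, 0.0]
ft_force: [-0.2, 0.4, -0.4]
width: 0.0134
grip_force: 50.0
```

Gripped with 50 N on 13.4 mm. Next I'll lift it out and work out the clearances to the bin and the instrument on the left.

```bash
python3 -m jog '[[0,0,0,0,0,12,1],[0,0,0,0,0,30,1],[0,0,0,0,0,55,1],[0,0,0,0,0,80,1],[0,0,0,0,0,95,1],[0,0,0,0,0,100,1],[0,0,0,0,0,100,1]]' && python3 - <<'E'
from m import *
w=np.load('pics/w1.png.npy',allow_pickle=True).item()
S=lambda u,v:(u/1.5,v/1.5)
print('bin base corners z0', onz(a,S(300,288),0),onz(a,S(247,270),0),onz(b,S(235,268),0),onz(b,S(145,275),0))
print('bin corner wrist z.06', onz(w,S(458,408),.06), 'shelf corner rail',onz(w,S(414,385),.174))
print('instr bottom', onz(b,S(128,384),0), onz(b,S(105,230),0),onz(w,S(628,390),0))
print('instr wrist edge', [onz(w,S(560,110),z) for z in(0,.1,.2)],[onz(w,S(650,60),z) for z in(.1,.2)])
print('instr top edge side', [onz(b,S(38,140),z) for z in(.1,.2,.25)], [onz(b,S(85,200),z) for z in(0,.1,.2)])
print(manip.sense()['q'])
E
```

```text
clock: 4.25
tool_pos: [0.4234, 0.2682, 0.2953]
ee_rot: [0.116, 0.993, 0.0, 0.0]
ft_force: [0.3, -0.5, -1.1]
width: 0.0133
grip_force: 50.0
bin base corners z0 [0.7276 0.3355 0.    ] [0.7401 0.4832 0.    ] [0.708  0.3059 0.    ] [0.7324 0.4764 0.    ]
bin corner wrist z.06 [0.6709 0.3097 0.06  ] shelf corner rail [0.5591 0.2677 0.174 ]
instr bottom [ 0.5115  0.5104 -0.    ] [0.8625 0.5523 0.    ] [0.7386 0.5518 0.    ]
instr wrist edge [array([0.3482, 0.4988, 0.    ]), array([0.3474, 0.4598, 0.1   ]), array([0.3466, 0.4207, 0.2   ])] [array([0.3241, 0.5445, 0.1   ]), array([0.3285, 0.4864, 0.2   ])]
instr top edge side [array([1.0402, 0.6447, 0.1   ]), array([0.9193, 0.5871, 0.2   ]), array([0.8588, 0.5582, 0.25  ])] [array([0.9537, 0.594 , 0.    ]), array([0.8558, 0.5484, 0.1   ]), array([0.7579, 0.5028, 0.2   ])]
[-0.5321  0.4093 -0.1854  1.7987  0.0909  0.9411  0.5823]
```

```bash
python3 - <<'E'
from m import *
s=manip.sense(); M0=R.from_quat([0.116,0.993,0,0]); M=R.from_quat(s['ee_rot'])
T=R.from_euler('y',-32,degrees=True)*R.from_euler('z',13.35,degrees=True)*M0
rv=(T*M.inv()).as_rotvec(degrees=True); print(rv, [rv*k/6 for k in range(1,7)])
print('tool y',T.as_matrix()[:,1], 'yaw M0', np.degrees(np.arctan2(-M0.as_matrix()[0,1],M0.as_matrix()[1,1])))
E
```

```text
[ -3.7543 -31.8249  12.9865] [array([-0.6257, -5.3042,  2.1644]), array([ -1.2514, -10.6083,   4.3288]), array([ -1.8772, -15.9125,   6.4932]), array([ -2.5029, -21.2166,   8.6576]), array([ -3.1286, -26.5208,  10.8221]), array([ -3.7543, -31.8249,  12.9865])]
tool y [-0.0004  1.     -0.0002] yaw M0 -13.325927254942068
```

```bash
python3 -m jog '[[-0.6,-5.3,2.2,0,3,5,1],[-1.25,-10.6,4.3,10,6,5,1],[-1.9,-15.9,6.5,25,10,5,1],[-2.5,-21.2,8.7,45,14,0,1],[-3.1,-26.5,10.8,65,17,-10,1],[-3.75,-31.8,13,82,17,-30,1],[-3.75,-31.8,13,82,17,-55,1],[-3.75,-31.8,13,82,17,-72,1],[-3.75,-31.8,13,82,17,-75,1],[-3.75,-31.8,13,82,17,-75,1]]' && python3 - <<'E'
from m import *
s=manip.sense();M=R.from_quat(s['ee_rot']).as_matrix();print(s['q'],M[:,2]);print('blade',s['tool_pos']+.159*M[:,2])
print('lean',np.degrees(np.arctan2(M[0,2],-M[2,2])),'tool y',M[:,1])
E
```

```text
clock: 5.25
tool_pos: [0.5036, 0.2849, 0.2179]
ee_rot: [-0.002, 0.962, -0.002, 0.274]
ft_force: [0.1, -0.4, -1.2]
width: 0.0133
grip_force: 49.9
[-1.2012  0.5747  0.5563  2.2119  1.35    0.0934 -0.5368] [ 0.5266 -0.0032 -0.8501]
blade [0.5873 0.2844 0.0827]
lean 31.773624573423916 tool y [-0.0022  1.     -0.0051]
```

```bash
python3 -m jog '[[0,0,0,10,0,0,1],[0,0,0,25,0,-10,1],[0,0,0,40,0,-25,1],[0,0,0,40,0,-40,1],[0,0,0,40,0,-50,1],[0,0,0,40,0,-60,1],[0,0,0,40,0,-65,1],[0,0,0,40,0,-65,1]]' && python3 - <<'E'
from m import *
s=manip.sense();M=R.from_quat(s['ee_rot']).as_matrix();print(s['q']);print('blade',s['tool_pos']+.159*M[:,2])
print('lean',np.degrees(np.arctan2(M[0,2],-M[2,2])),'tool y',M[:,1])
snap('side','s2.png',1.5)
im=cv2.imread('pics/raw_side0.png')
E
```

```text
clock: 6.05
tool_pos: [0.5462, 0.2847, 0.1556]
ee_rot: [0.0, 0.961, -0.0, 0.276]
ft_force: [1.2, 0.0, 1.4]
width: 0.0133
grip_force: 49.9
[-0.8724  0.6688  0.1487  2.1743  1.9245  0.3083 -1.0839]
blade [0.6305 0.2846 0.0208]
lean 32.021616390696195 tool y [ 0.0009  1.     -0.0004]
```

View pics/s2.png

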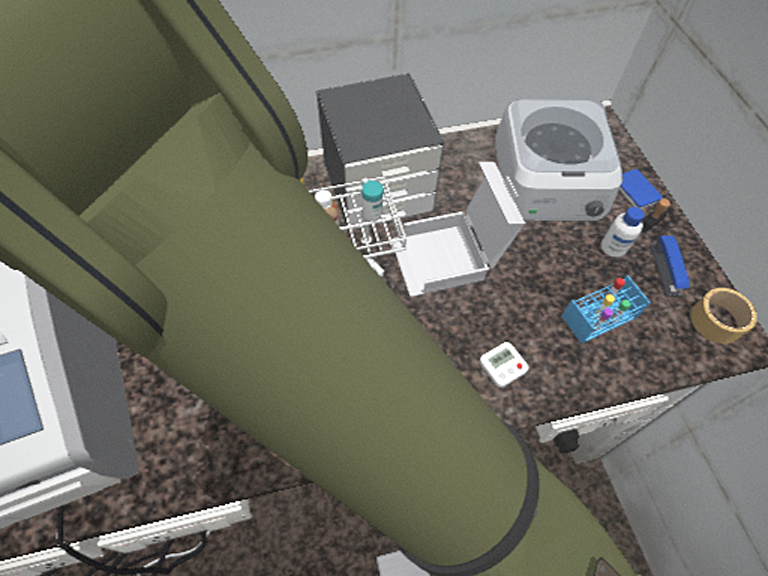

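The side view shows the arm covering the shelf from above, with the pan clear. By kinematics the blade edge is at (0.6305, 0.2846, 0.021), level, just past the shelf's +y end. Now I'll lower it and start the sweep.

```bash
python3 -m jog '[[0,0,0,0,0,-8,1],[0,0,0,0,0,-14,1],[0,0,0,0,0,-17,1],[0,0,0,0,0,-17,1]]' && python3 -m jog '[[0,0,0,0,-3,0,1],[0,0,0,0,-9,0,1],[0,0,0,0,-17,0,1],[0,0,0,0,-25,0,1],[0,0,0,0,-33,0,1],[0,0,0,0,-41,0,1],[0,0,0,0,-49,0,1],[0,0,0,0,-57,0,1],[0,0,0,0,-65,0,1],[0,0,0,0,-73,0,1],[0,0,0,0,-81,0,1],[0,0,0,0,-89,0,1],[0,0,0,0,-97,0,1],[0,0,0,0,-105,0,1],[0,0,0,0,-113,0,1],[0,0,0,0,-120,0,1],[0,0,0,0,-124,0,1],[0,0,0,0,-125,0,1]]' && cat > st.py <<'E'
from m import *
s=manip.sense();M=R.from_quat(s['ee_rot']).as_matrix();print(s['q']);print('blade',s['tool_pos']+.159*M[:,2],'lean',np.degrees(np.arctan2(M[0,2],-M[2,2])),'tool y',M[:,1],'T',s['wrist_torque'])
E
python3 st.py
```

```text
clock: 6.5
tool_pos: [0.5457, 0.2855, 0.1389]
ee_rot: [-0.0, 0.961, 0.0, 0.276]
ft_force: [-1.8, 0.3, 3.4]
width: 0.0139
grip_force: 50.0
clock: 8.3
tool_pos: [0.5453, 0.1594, 0.1381]
ee_rot: [0.0, 0.961, -0.001, 0.275]
ft_force: [0.2, 1.1, 2.2]
width: 0.0134
grip_force: 50.1
[-0.4684  0.6649 -0.1185  2.3662  2.3656  0.5131 -1.3179]
blade [0.6294 0.1593 0.0032] lean 31.938680872288845 tool y [ 0.0005  1.     -0.0009] T [ 0.4408 -0.1123  0.3512]
```

```bash
python3 -m jog '[[0,0,0,0,-3,0,1],[0,0,0,0,-9,0.5,1],[0,0,0,1,-17,1,1],[0,0,0,1,-25,1,1],[0,0,0,1,-33,1,1],[0,0,0,1,-41,1,1],[0,0,0,1,-49,1,1],[0,0,0,2,-57,1,1],[0,0,0,2,-65,1,1],[0,0,0,2,-73,1,1],[0,0,0,2,-81,1,1],[0,0,0,3,-89,1,1],[0,0,0,3,-97,1,1],[0,0,0,3,-105,1,1],[0,0,0,4,-113,1,1],[0,0,0,4,-119,1,1],[0,0,0,4,-123,1,1],[0,0,0,4,-124,1,1]]' && python3 st.py && python3 - <<'E'
from m import *
snap('scene','s3.png',1.5)
E
```

```text
clock: 10.1
tool_pos: [0.5493, 0.0355, 0.1391]
ee_rot: [0.0, 0.961, -0.001, 0.275]
ft_force: [0.1, 1.8, 2.0]
width: 0.0137
grip_force: 50.0
[-0.1041  0.6577 -0.1976  2.4451  2.6722  0.5555 -1.3234]
blade [0.6334 0.0353 0.0042] lean 31.94174459486213 tool y [ 0.0007  1.     -0.0009] T [0.3452 0.0567 0.2955]
```

View pics/s3.png

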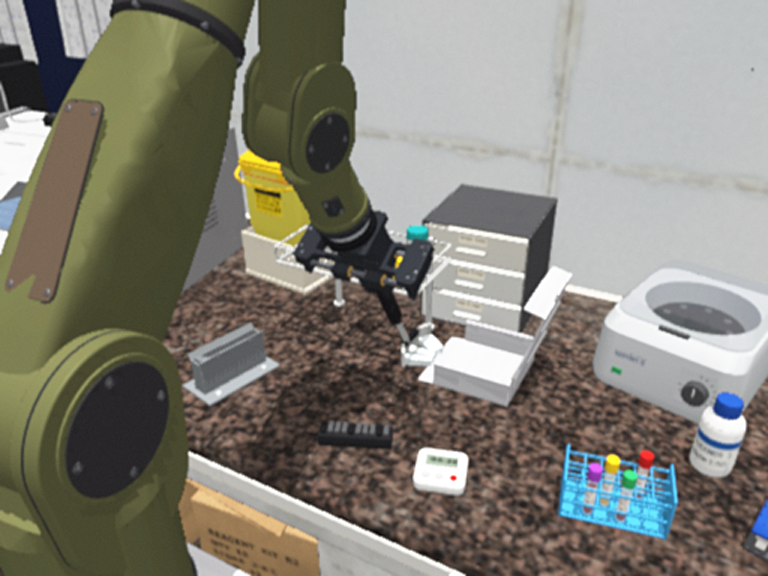

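The scene view shows the cuvettes gathered in front of the blade at about (420,350), with none left behind and the shelf untouched. Continuing over the ramp.

```bash
python3 -m jog '[[0,0,0,0,-3,0,1],[0,0,0,0,-9,1,1],[0,0,0,1,-16,1,1],[0,0,0,1,-23,1.5,1],[0,0,0,1,-30,2,1],[0,0,0,2,-37,2,1],[0,0,0,2,-44,2.5,1],[0,0,0,2,-51,3,1],[0,0,0,3,-58,3,1],[0,0,0,3,-65,3,1],[0,0,0,3,-72,3,1],[0,0,0,3,-79,3,1],[0,0,0,3,-86,3,1],[0,0,0,3,-92,3,1],[0,0,0,3,-97,3,1],[0,0,0,3,-100,3,1],[0,0,0,3,-100,3,1]]' && python3 st.py && python3 - <<'E'
from m import *
snap('scene','s4.png',1.5);snap('side','s4b.png',1.5)
x=cv2.imread('pics/raw_scene0.png')
p=cv2.imread('pics/raw_s4.png')[160:275,250:390];q=cv2.imread('pics/raw_s4b.png')[115:205,200:360]
c=np.zeros((600,800,3),np.uint8)
c[:345,:420]=cv2.resize(p,None,fx=3,fy=3,interpolation=2);c[345:345+225,420-20:800]=cv2.resize(q,None,fx=2.5,fy=2.5,interpolation=2)
cv2.imwrite('pics/s4c.png',c)
E
```

```text
clock: 11.85
tool_pos: [0.5523, -0.0645, 0.1421]
ee_rot: [0.0, 0.961, -0.001, 0.275]
ft_force: [-1.1, 0.8, 0.4]
width: 0.0134
grip_force: 50.0
[ 0.1957  0.652  -0.2297  2.4216  2.9023  0.4927 -1.2755]
blade [ 0.6364 -0.0647  0.0072] lean 31.95273101217464 tool y [ 0.0008  1.     -0.0009] T [0.1184 0.334  0.1453]
```

View pics/s4c.png

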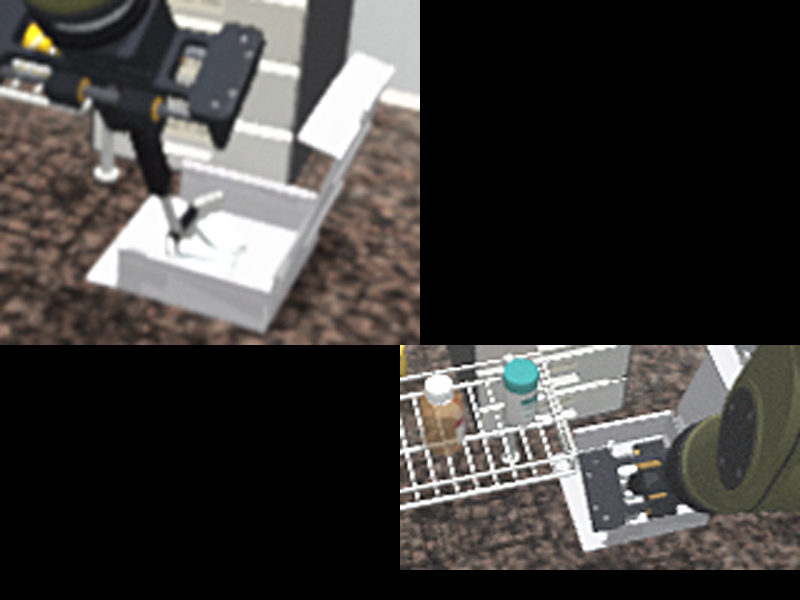

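The crops show the blade well inside the pan, with the cuvettes ahead of it and the gripper clear of lid and shelf. I'll push 10 mm more, back off, and lift.

```bash
python3 -m jog '[[0,0,0,0,-4,0,1],[0,0,0,0,-8,0,1],[0,0,0,0,-11,0,1],[0,0,0,0,-11,0,1],[0,0,0,0,-5,0,1],[0,0,0,0,5,2,1],[0,0,0,-2,18,10,1],[0,0,0,-2,25,30,1],[0,0,0,-5,25,60,1],[0,0,0,-20,25,100,1],[0,0,0,-45,25,130,1],[0,0,0,-80,30,145,1],[0,0,0,-110,45,145,1],[0,0,0,-130,65,145,1],[0,0,0,-130,65,145,1]]' && python3 st.py && python3 - <<'E'
from m import *
snap('scene','s5.png',1.5);snap('side','s5b.png',1.5)
p=cv2.imread('pics/raw_s5.png')[185:275,270:390];q=cv2.imread('pics/raw_s5b.png')[130:205,240:360]
c=np.zeros((600,800,3),np.uint8)
c[:360,:480]=cv2.resize(p,None,fx=4,fy=4,interpolation=2);c[300:600,320:800]=cv2.resize(q,None,fx=4,fy=4,interpolation=2)
cv2.imwrite('pics/s5c.png',c)
E
```

```text
clock: 13.45
tool_pos: [0.4219, 0.0061, 0.2882]
ee_rot: [-0.004, 0.961, 0.002, 0.275]
ft_force: [1.8, 0.3, -1.1]
width: 0.0134
grip_force: 50.0
[-0.3592  0.1283  0.1695  2.5603  2.4647  0.122  -1.0638]
blade [0.5061 0.007  0.1533] lean 31.981749344794892 tool y [-0.0097  1.      0.0012] T [0.1073 0.654  0.0864]
```

View pics/s5c.png

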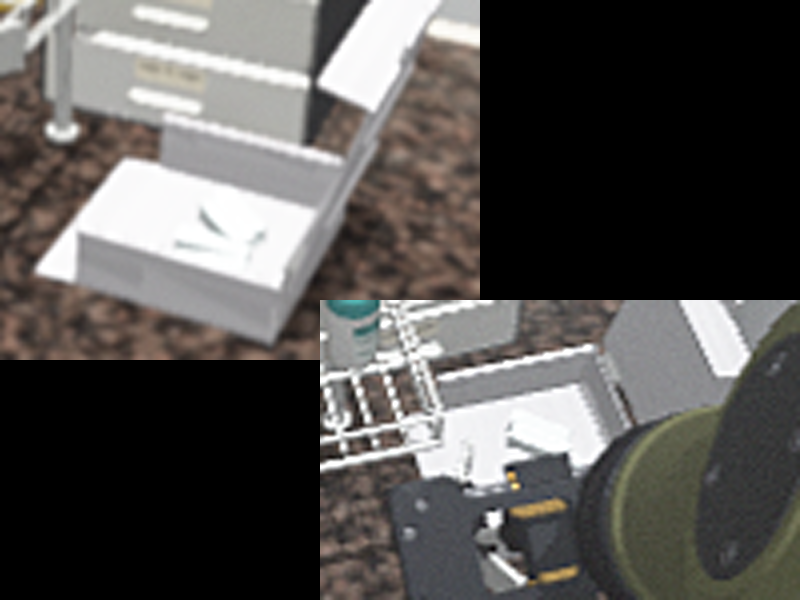

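The crops show the cuvettes lying together in mid-pan, clear of the mouth. I'm out of viewings, so I'll check their positions by pixel code and work out the return move.

```bash
cat > ret.py <<'E'
from m import *
s=manip.sense(); M0=R.from_quat([0.116,0.9932,0,0]); M=R.from_quat(s['ee_rot'])
print('rv',(M0*M.inv()).as_rotvec(degrees=True),'d',(np.array([.4233,.2682,.1951])-s['tool_pos'])*1e3, s['q'][3], s['q'][5])
E
python3 ret.py; python3 - <<'E'
from m import *
x=cv2.imread('pics/raw_scene0.png').astype(int);y=cv2.imread('pics/raw_s5.png').astype(int)
d=(np.abs(x-y).max(2)>14).astype(np.uint8)
poly=proj(a,[(.575,-.012,.002),(.70,-.012,.002),(.70,-.155,.002),(.575,-.155,.002)]).astype(np.int32)
mk=np.zeros_like(d);cv2.fillPoly(mk,[poly],1)
ys,xs=np.where(d&mk); P=np.array([onz(a,(u,v),.008) for u,v in zip(xs,ys)])
print('n',len(P),'pan xy min/max',P.min(0)[:2]-[.637,-.097],P.max(0)[:2]-[.637,-.097])
n,l,st,ct=cv2.connectedComponentsWithStats(d&mk)
for i in range(1,n):
    if st[i,4]>3: print(st[i],onz(a,ct[i],.006)[:2]-[.637,-.097])
# leftover white blobs on the bench lane (scene + side)
br=(y.min(2)>120).astype(np.uint8)
poly=proj(a,[(.56,.0,0),(.69,.0,0),(.69,.26,0),(.56,.26,0)]).astype(np.int32)
mk=np.zeros_like(d);cv2.fillPoly(mk,[poly],1)
n,l,st,ct=cv2.connectedComponentsWithStats(br&mk)
for i in range(1,n):
    if st[i,4]>8: print('lane',st[i],onz(a,ct[i],.006))
E
```

```text
rv [  3.6209  31.7764 -13.2324] d [  1.3071 264.846  -92.4049] 2.5603277798343145 0.1224167292443539
n 906 pan xy min/max [-0.0703 -0.0591] [0.0572 0.0839]
[298 225   5   4   5] [0.0519 0.0839]
[293 230   5   5   5] [0.0209 0.0843]
[313 232  18  16 109] [0.0219 0.0061]
[280 236  74  32 771] [-0.0352 -0.0017]
[332 243   5   3   9] [ 0.0182 -0.022 ]
lane [252 214   3   9  20] [0.667  0.1174 0.006 ]
```

```bash
python3 -m jog '[[0.3,2.6,-1.1,5,10,5,1],[0.6,5.3,-2.2,10,25,10,1],[1.2,10.6,-4.4,10,50,14,1],[1.8,15.9,-6.6,8,80,17,1],[2.4,21.2,-8.8,5,110,17,1],[3.0,26.5,-11,3,140,17,1],[3.6,31.8,-13.2,1.5,170,17,1],[3.6,31.8,-13.2,1.5,200,17,1],[3.6,31.8,-13.2,1.5,230,17,1],[3.6,31.8,-13.2,1.5,252,17,1],[3.6,31.8,-13.2,1.5,264,17,1],[3.6,31.8,-13.2,1.5,265,17,1],[3.6,31.8,-13.2,1.5,265,17,1]]' && python3 ret.py; python3 - <<'E'
from m import *
snap('side','s6b.png');snap('scene','s6.png')
x=cv2.imread('pics/raw_scene0.png').astype(int);y=cv2.imread('pics/raw_s6.png').astype(int)
d=(np.abs(x-y).max(2)>14).astype(np.uint8)
poly=proj(a,[(.575,.05,.002),(.70,.05,.002),(.70,-.155,.002),(.575,-.155,.002)]).astype(np.int32)
mk=np.zeros_like(d);cv2.fillPoly(mk,[poly],1)
n,l,st,ct=cv2.connectedComponentsWithStats(d&mk)
for i in range(1,n):
    if st[i,4]>3: print(st[i],onz(a,ct[i],.006)[:2]-[.637,-.097])
for nm,cam in(('s6',a),('s6b',b)):
    y=cv2.imread(f'pics/raw_{nm}.png'); br=(y.min(2)>120).astype(np.uint8)
    poly=proj(cam,[(.56,.0,0),(.69,.0,0),(.69,.26,0),(.56,.26,0)]).astype(np.int32)
    mk=np.zeros(br.shape,np.uint8);cv2.fillPoly(mk,[poly],1)
    n,l,st,ct=cv2.connectedComponentsWithStats(br&mk)
    for i in range(1,n):
        if st[i,4]>8: print(nm,'lane',st[i],onz(cam,ct[i],.006))
    g=y[225:265:2,295:350:2].max(2) if nm=='s6' else y[150:195:2,255:325:2].max(2)
    print(nm); print('\n'.join(' '.join('%3d'%v for v in r) for r in g))
E
```

```text
clock: 14.85
tool_pos: [0.4281, 0.2596, 0.3035]
ee_rot: [0.122, 0.992, -0.003, -0.001]
ft_force: [0.9, 0.3, -0.6]
width: 0.0137
grip_force: 50.0
rv [ 0.2732 -0.1374  0.7226] d [  -4.7968    8.5573 -108.3577] 1.7813332746289199 0.9707493633373541
[270 223   8  14  73] [-0.0003  0.1354]
[313 233  17  15  83] [0.0152 0.0068]
[332 243   5   4  12] [ 0.0174 -0.0227]
s6
 86 106 122 232 231 205 167 149 146 148 151 149 151 149 149 151 149 149 150 151 153 155 153 147 145 143 158 172
 86  98 239 248 248 247 248 250 220 181 160 147 147 150 152 151 150 149 149 151 150 149 152 154 152 151 146 150
 84 216 248 246 246 247 247 249 249 249 246 235 203 171 150 145 149 151 150 150 148 148 150 148 150 151 151 154
176 249 246 246 246 247 249 248 248 248 248 249 250 249 239 226 204 159 150 150 148 149 150 149 150 148 150 149
250 246 246 246 247 248 248 248 248 248 248 248 247 247 250 255 255 248 236 216 178 159 146 150 150 150 151 149
247 246 245 247 248 248 248 248 248 248 248 247 243 253 252 254 253 253 250 247 247 243 230 200 171 152 147 154
246 245 247 248 248 248 248 248 248 248 247 248 231 236 255 2
[... 4138 characters left out ...]

125 103  90 103 130 119  80 161 253 247 247 249 249 249 250 229 237 254 255 242 174 158 138 139 141 142 142 148 145 151 153 154 162 160 100
140  83  66  98 102  89  78  99 244 249 246 246 248 250 231 202 155 147 136 138 137 148 154 151 154 155 155 156 157 143 113  86  73  76  71
116  85  71 129  79  92 114 110 247 250 247 246 249 254 149 142 140 137 141 141 139 152 153 158 159 125  95  92 126 146 105  76  89 114 144
 95  59  64  90  67  87 108 116 157 253 247 246 249 255 132 152 148 150 157 160 152 125 131 117  95  75  92  90 107 143 108  82  80 118 147
 79 125 128  74  80  85  73  65  72 244 249 248 253 172 147 159 123 132 102  79  65  80 120 118  78  87 120 104 128 119  81 118  90 107 112
```

Side pixels show all the cuvette-bright area in mid-pan and nothing left in the lane. Now aligning above the stand.

```bash
python3 -m jog '[[0,0,0,0,0,0,1],[0,0,0,0,0,0,1],[0,0,0,0,0,0,1]]' && python3 ret.py
```

```text
clock: 15.25
tool_pos: [0.4255, 0.2588, 0.3045]
ee_rot: [0.119, 0.993, -0.002, -0.0]
ft_force: [0.5, 0.4, -2.2]
width: 0.014
grip_force: 50.0
rv [ 0.2711 -0.0547  0.3587] d [  -2.2495    9.3802 -109.3708] 1.7877109477648796 0.9687740078790694
```

```bash
python3 -m jog '[[0.27,-0.05,0.3,-2,9,0,1],[0.27,-0.05,0.3,-2,9,0,1],[0.27,-0.05,0.3,-2,9,0,1],[0.27,-0.05,0.3,-2,9,0,1],[0.27,-0.05,0.3,-2,9,0,1]]' && python3 ret.py
```

```text
clock: 15.75
tool_pos: [0.4231, 0.27, 0.3046]
ee_rot: [0.115, 0.993, 0.001, -0.0]
ft_force: [-0.6, -0.3, -1.4]
width: 0.0135
grip_force: 50.0
rv [-0.0794  0.006  -0.1443] d [   0.2456   -1.8287 -109.5474] 1.7811290165861728 0.9674343574034926
```

```bash
python3 -m jog '[[0,0,0,0,-1.5,-10,1],[0,0,0,0,-1.5,-22,1],[0,0,0,0,-1.5,-32,1],[0,0,0,0,-1.5,-38,1],[0,0,0,0,-1.5,-38,1],[0,0,0,0,-1.5,-38,1]]' && python3 ret.py
```

```text
clock: 16.35
tool_pos: [0.4231, 0.2688, 0.2667]
ee_rot: [0.115, 0.993, 0.001, -0.0]
ft_force: [0.0, 0.1, 0.2]
width: 0.0133
grip_force: 50.0
rv [-0.0956  0.0056 -0.1512] d [  0.156   -0.5754 -71.5579] 1.844027973315998 0.8638663525880212
```

```bash
python3 -m jog '[[0,0,-0.1,0,-0.5,-6,1],[0,0,-0.1,0,-0.5,-14,1],[0,0,-0.1,0,-0.5,-22,1],[0,0,-0.1,0,-0.5,-30,1],[0,0,-0.1,0,-0.5,-38,1],[0,0,-0.1,0,-0.5,-46,1],[0,0,-0.1,0,-0.5,-54,1],[0,0,-0.1,0,-0.5,-61,1],[0,0,-0.1,0,-0.5,-66,1],[0,0,-0.1,0,-0.5,-69,1],[0,0,-0.1,0,-0.5,-69,1]]' && python3 ret.py
```

```text
clock: 17.45
tool_pos: [0.424, 0.268, 0.1977]
ee_rot: [0.116, 0.993, 0.001, 0.001]
ft_force: [1.9, -1.3, -0.5]
width: 0.0134
grip_force: 50.0
rv [-0.0911  0.0993 -0.0426] d [-0.7104  0.1693 -2.6346] 1.9383712183922757 0.6777926219256881
```

Seated but for 2.5 mm. I'll lower 2 mm more, release, and go straight up.

```bash
python3 -m jog '[[0,0,0,-0.3,0,-1,1],[0,0,0,-0.5,0,-2.3,1],[0,0,0,-0.5,0,-2.3,1],[0,0,0,-0.5,0,-2.3,0.9],[0,0,0,-0.5,0,-2.3,0.7],[0,0,0,-0.5,0,-2.3,0.5],[0,0,0,-0.5,0,-2.3,0.3],[0,0,0,-0.5,0,-2.3,0.3],[0,0,0,-0.5,0,-2.3,0.3],[0,0,0,-0.5,0,-2.3,0.3]]' && python3 ret.py
```

```text
clock: 18.45
tool_pos: [0.4224, 0.2682, 0.1953]
ee_rot: [0.116, 0.993, 0.001, -0.0]
ft_force: [-0.0, -0.1, -0.5]
width: 0.0594
grip_force: 0.0
rv [-0.0884 -0.0089 -0.0564] d [ 0.8664 -0.0141 -0.1581] 1.9430722871434924 0.6716579554950957
```

```bash
python3 -m jog '[[0,0,0,0,0,20,0.3],[0,0,0,0,0,50,0.3],[0,0,0,0,0,90,0.3],[0,0,0,0,0,130,0.3],[0,0,0,0,0,160,0.3],[0,0,0,0,0,170,0.3],[0,0,0,0,0,170,0.3]]'; python3 - <<'E'
from m import *
S=lambda u,v:(u/1.5,v/1.5)
L('knob',None,S(695,393),S(595,209));L('led',None,S(615,370),S(533,211));L('pan centre',None,S(725,305),S(558,140))
L('centr base nearleft',0,S(601,372),S(500,205));L('centr top nearleft?',None,S(607,318),S(505,150))
print('side left edge of top', [onz(b,S(503,115),z)[:2] for z in(.1,.15,.2)])
L('cab bottom right',0,A(665,345)); L('cab top right',None,A(690,100),S(440,150)); L('cab top left',None,A(410,50),S(345,160))
# state of the lid & scraper now
s=manip.sense(); print(s['tool_pos'],s['q'])
E
```

```text
clock: 19.15
tool_pos: [0.423, 0.2686, 0.3662]
ee_rot: [0.116, 0.993, 0.002, 0.001]
ft_force: [0.1, -0.1, -1.0]
width: 0.0617
grip_force: 0.0
knob tri [ 0.6345 -0.4017  0.0687] err 0.0020
led tri [ 0.6715 -0.2914  0.0474] err 0.0014
pan centre tri [ 0.8141 -0.4038  0.1036] err 0.0391
centr base nearleft tri [ 0.7476 -0.2633 -0.0153] err 0.0013 | sc [ 0.7244 -0.2656] | si [ 0.737  -0.2564]
centr top nearleft? tri [ 0.7919 -0.2615  0.0812] err 0.0376
side left edge of top [array([ 0.8938, -0.3007]), array([ 0.8424, -0.2704]), array([ 0.7911, -0.24  ])]
cab bottom right | sc [ 0.7783 -0.1097]
cab top right tri [ 0.7524 -0.1104  0.1866] err 0.0138
cab top left tri [0.7514 0.0699 0.1919] err 0.0063
[0.423  0.2686 0.3662] [-0.521   0.3425 -0.1976  1.6725  0.072   1.1301  0.6012]
```

```bash
python3 -m jog '[[0,0,7,8,-20,4,1],[0,0,14,20,-55,4,1],[0,0,21,32,-92,4,1],[0,0,28,45,-129,4,1],[0,0,36,58,-166,4,1],[0,0,44,71,-203,4,1],[0,0,52,84,-240,4,1],[0,0,60,97,-277,4,1],[0,0,68,110,-314,4,1],[0,0,76,123,-351,4,1],[0,0,84,136,-388,4,1],[0,0,92,149,-425,4,1],[0,0,98,162,-462,4,1],[0,0,103,172,-490,4,1],[0,0,103,177,-509,4,1],[0,0,103,177,-509,4,1],[0,0,103,177,-509,4,1],[0,0,103,177,-509,4,1]]' 10; python3 - <<'E'
from m import *
s=manip.sense();print(s['q'],R.from_quat(s['ee_rot']).as_matrix())
# scraper seat check: side-image handle mask vs start
snap('side','s7b.png');snap('scene','s7.png')
for n0,n1,(x0,x1,y0,y1) in(('scene0','s7',(115,190,150,270)),('side0','s7b',(155,235,210,300))):
    p=cv2.imread(f'pics/raw_{n0}.png')[y0:y1,x0:x1];q=cv2.imread(f'pics/raw_{n1}.png')[y0:y1,x0:x1]
    for im in(p,q):
        v,u=np.where(im.max(2)<40); print(n1,len(u),u.mean()+x0,v.mean()+y0)
E
```

```text
clock: 20.95
tool_pos: [0.5906, -0.213, 0.353]
ee_rot: [-0.693, 0.721, -0.008, -0.005]
ft_force: [-0.1, 0.4, -0.5]
width: 0.0004
grip_force: 0.0
[ 0.8567  0.8815 -1.4735  1.3079  0.8989  1.6675  2.6541] [[-0.0395 -0.9992  0.0044]
 [-0.9991  0.0395 -0.0177]
 [ 0.0175 -0.0051 -0.9998]]
s7 476 140.98319327731093 182.72058823529412
s7 0 nan nan
s7b 209 173.01435406698565 237.72727272727272
s7b 183 171.78688524590163 237.69945355191257<stdin>:8: RuntimeWarning: Mean of empty slice.
  ret = ret.dtype.type(ret / rcount)
```

Joint 7 is at its limit in this orientation, so I'll turn the tool the other way (camera side towards +y) and tilt it during the push.

```bash
python3 -m jog '[[0,0,-6,0,0,0,1],[0,0,-14,0,0,0,1],[0,0,-22,0,0,0,1],[0,0,-30,0,0,0,1],[0,0,-38,0,0,0,1],[0,0,-46,0,0,0,1],[0,0,-54,0,0,0,1],[0,0,-62,0,0,0,1],[0,0,-70,0,0,0,1],[0,0,-78,0,0,0,1],[0,0,-86,0,0,0,1],[0,0,-94,0,0,0,1],[0,0,-102,0,0,0,1],[0,0,-110,0,0,0,1],[0,0,-118,0,0,0,1],[0,0,-126,0,0,0,1],[0,0,-134,0,0,0,1],[0,0,-142,0,0,0,1],[0,0,-150,0,0,0,1],[0,0,-150,0,0,0,1]]' >/dev/null; cat > lid.py <<'E'
from m import *
s=manip.sense(); M=R.from_quat(s['ee_rot']); T=R.from_matrix(np.c_[[0,1,0],[1,0,0],[0,0,-1.]])
print('rv to vertical',(T*M.inv()).as_rotvec(degrees=True),'pos',s['tool_pos']*1e3,'F',s['ft_force'],'t',s['clock']); print(s['q'])
E
python3 lid.py
```

```text
rv to vertical [ -0.9752  -0.4681 -27.7619] pos [ 591.3252 -212.126   355.3811] F [-0.4832  0.3922  1.2594] t 23.05
[ 0.7017  0.6765 -0.8806  1.2788  0.4947  1.4226  0.3439]
```

```bash
python3 -m jog '[[-0.3,-0.1,-7,3,-8,0,1],[-0.5,-0.2,-14,6,-16,0,1],[-0.8,-0.3,-21,9,-25,0,1],[-0.97,-0.47,-27.7,9,-30,-5,1],[-0.97,-0.47,-27.7,9,-30,-20,1],[-0.97,-0.47,-27.7,9,-30,-45,1],[-0.97,-0.47,-27.7,9,-30,-75,1],[-0.97,-0.47,-27.7,9,-30,-105,1],[-0.97,-0.47,-27.7,9,-30,-125,1],[-0.97,-0.47,-27.7,9,-30,-130,1],[-0.97,-0.47,-27.7,9,-30,-130,1]]' >/dev/null; python3 lid.py
```

```text
rv to vertical [-0.1382 -0.108  -0.0397] pos [ 600.0697 -243.6809  223.9041] F [0.6157 0.4742 0.4494] t 24.15
[ 0.6742  0.7736 -0.7117  1.4452  0.5287  1.1219 -0.1273]
```

```bash
python3 -m jog '[[0,0,0,0,0,-15,1],[0,0,0,0,0,-35,1],[0,0,0,0,0,-55,1],[0,0,0,0,0,-75,1],[0,0,0,0,0,-86,1],[0,0,0,0,0,-86,1],[0,0,0,0,0,-86,1]]' >/dev/null; python3 lid.py
```

```text
rv to vertical [-0.0829 -0.0256  0.1714] pos [ 600.6024 -244.9339  138.4335] F [-0.7179  0.1913 -0.0471] t 24.85
[ 0.6556  0.864  -0.6625  1.5327  0.6064  0.959  -0.1957]
```

```bash
python3 -m jog '[[0,0,0,0,6,0,1],[0,0,0,0,15,0,1],[0,0,0,0,24,0,1],[0,0,0,0,33,0,1],[0,0,0,0,42,0,1],[0,0,0,0,51,0,1],[0,0,0,0,60,0,1],[0,0,0,0,69,0,1],[0,0,0,0,78,0,1],[0,0,0,0,86,0,1],[0,0,0,0,92,0,1],[0,0,0,0,94,0,1],[0,0,0,0,94,0,1]]' >/dev/null; python3 lid.py
```

```text
rv to vertical [-0.1008 -0.1142  0.1577] pos [ 599.8816 -150.5918  137.6169] F [ 0.6273 -0.2322  0.1952] t 26.15
[ 0.5218  0.8266 -0.6514  1.6305  0.6047  0.8977 -0.3654]
```

```bash
python3 -m jog '[[1,0,0,0,5,-1,1],[2,0,0,0,12,-3,1],[3,0,0,0,19,-5,1],[4,0,0,0,27,-10,1],[5,0,0,0,36,-15,1],[6,0,0,0,43,-21,1],[7.5,0,0,0,51,-28,1],[9,0,0,0,57,-36,1],[10.5,0,0,0,63,-44,1],[12,0,0,0,68,-53,1],[13.5,0,0,0,72,-62,1],[15,0,0,0,75,-71,1],[15,0,0,0,76,-76,1],[15,0,0,0,76,-76,1]]' ; python3 lid.py; python3 - <<'E'
from m import *
snap('side','s8b.png');y=cv2.imread('pics/raw_s8b.png')
g=y[110:205:3,250:350:3].max(2); print('\n'.join(' '.join('%3d'%v for v in r) for r in g))
E
```

```text
clock: 27.55
tool_pos: [0.5991, -0.0751, 0.0605]
ee_rot: [0.702, 0.7, 0.092, -0.094]
ft_force: [-0.5, 1.0, -0.8]
width: 0.0008
grip_force: 0.0
rv to vertical [-15.1187  -0.233    0.2024] pos [599.1483 -75.125   60.5381] F [-0.4754  1.0158 -0.7507] t 27.55
[ 0.5965  0.9941 -0.7551  1.6633  0.5294  0.7469 -0.3042]
153 156 172 179 166 153 142 129 153 153 156 155 150 157 117  83  74  90  83  70  88  67  80 108  89  90  93  81  82  82  81  78  75 159
151 153 141 224 248 246 246 255 149 151 143 164 144 148  56 130  80  82  79  80  68  57  57  98 101  89  90  81  81  71  79  84  57 245
154 153 255 255 194 153 136 200 251 233 255 149 154 111  55  88  83  86  83  81  40 108  55  73  98 132  88  77  82  77  82  75 183 220
243 165 204 239 249 255 215 177 146 152 154 152 157 108  53  59  59  74  52  48  55 129  60  67  60  95 109  95  79  74  77  82 222 220
197 174 151 154 164 144 148 159 162 158 154 154 163  57  91  65  63  68  57  63  39  35 149  68  59  69  59  82  81  85  73 121 187 224
196 198 137 234 174 158 148 156 155 153 159 152 159  53  56 153  55  66  61  60  51  49  33 149 128  45  5
[... 2865 characters left out ...]
  75  81  53  77  82
123  74  78  56 118  93 104 169 249 169 191 136 131 138 139 147 155 127  93  57  81  98  58  67  94  94  70  73  59  75  53  47  55  59
 62  61  90 120  61  83  60  71 252 220 231 142 137 126  67  55  98 113  61  85  88  96  69  57  77  57  69  86  68  51  85  75  68  76
 87  65 126 139  80 109 118  73 188 115  72 114 132  99  89  82  63  88  71  73  74  58 108  62  55  75  86  76  62  82  57  69  78  70
 85  98  65  92 107  85 103 110  96  91  93  85 119 118 103  98  72  75  78  89  76  54 122 102  65  63  67 107  76  88  82  48  93  67
 89  58  79 109  93 102  96  79  74  65  95  84 101 104  59  69 103  65  63 126 133 119  87  89  62  59  61  95  77  64  82  77  48  50
```

The lid has followed down (pixels show its grey face and bright skirt over the pan, with the mouth in shadow). Pressing it home.

```bash
python3 -m jog '[[0,0,0,0,1,-4,1],[0,0,0,0,2,-8,1],[0,0,0,0,2,-11,1],[0,0,0,0,2,-13,1],[0,0,0,0,2,-13,1]]' ; python3 -m jog '[[0,0,0,0,0,-1,1],[0,0,0,0,0,-2,1],[0,0,0,0,0,-2,1]]'
```

```text
clock: 28.1
tool_pos: [0.5996, -0.0731, 0.0483]
ee_rot: [0.702, 0.7, 0.092, -0.094]
ft_force: [0.4, 0.1, 0.4]
width: 0.0006
grip_force: 0.0
clock: 28.4
tool_pos: [0.5999, -0.0731, 0.0466]
ee_rot: [0.702, 0.7, 0.092, -0.094]
ft_force: [0.1, 0.2, 0.5]
width: 0.0005
grip_force: 0.0
```

```bash
python3 -m jog '[[0,0,0,0,0,-1,1],[0,0,0,0,0,-2,1],[0,0,0,0,0,-2,1]]'; python3 -m jog '[[0,0,0,0,0,-1,1],[0,0,0,0,0,-2,1],[0,0,0,0,0,-2,1]]'
```

```text
clock: 28.7
tool_pos: [0.5998, -0.0731, 0.0445]
ee_rot: [0.702, 0.7, 0.092, -0.094]
ft_force: [-0.2, -0.8, 0.0]
width: 0.0002
grip_force: 0.0
clock: 29.0
tool_pos: [0.5998, -0.0731, 0.0425]
ee_rot: [0.702, 0.7, 0.092, -0.094]
ft_force: [-0.6, 0.2, -0.0]
width: 0.0002
grip_force: 0.0
```

```bash
python3 - <<'E'
from m import *
snap('side','s9b.png');snap('scene','s9.png')
hx,hy,hz=.637,-.164,.0415
for q in(0,.1,.2,.4,.8):
    n=np.array([-np.sin(q),np.cos(q)])*.005; e=np.array([hy+.134*np.cos(q),hz+.134*np.sin(q)])+n
    print(q,'scene',proj(a,[(hx-.073,*e),(hx+.073,*e),(hx-.073,hy+n[0],hz+n[1])]).round(0).tolist(),'side',proj(b,[(hx-.073,*e),(hx+.073,*e)]).round(0).tolist())
print('tcp',proj(a,[manip.sense()['tool_pos']]),proj(b,[manip.sense()['tool_pos']]))
y=cv2.imread('pics/raw_s9.png'); print('scene cols 268..386 step3, rows 175.. step3')
g=y[175:273:3,268:386:3].mean(2).astype(int); print('\n'.join('%3d: '%(175+3*i)+' '.join('%3d'%v for v in r) for i,r in enumerate(g)))
E
```

```text
0 scene [[286.0, 240.0], [310.0, 211.0], [341.0, 256.0]] side [[282.0, 188.0], [268.0, 147.0]]
0.1 scene [[286.0, 235.0], [311.0, 207.0], [341.0, 256.0]] side [[282.0, 185.0], [268.0, 144.0]]
0.2 scene [[288.0, 231.0], [312.0, 202.0], [341.0, 256.0]] side [[284.0, 183.0], [269.0, 141.0]]
0.4 scene [[291.0, 222.0], [316.0, 195.0], [342.0, 256.0]] side [[288.0, 177.0], [273.0, 135.0]]
0.8 scene [[305.0, 210.0], [329.0, 182.0], [342.0, 257.0]] side [[301.0, 165.0], [285.0, 123.0]]
tcp [[308.7195 238.1123]] [[292.5079 175.3008]]
scene cols 268..386 step3, rows 175.. step3
175: 217 179 190 172 183 184 240 186 187 232 229 243 255 254 251 239  34  64  62  21  21  18  37  97 126 141 136  92  16  59  61  61  54 193 201 200 201 202 202 202
178: 202 177 186 192 186 237 177 179 231 231 178 179 177 195 194 243 142  38  40  60  33  19  18  18  19  20  19  18  33  60  60  61  61 199 201 202 201 200 203 203
181: 169 243 218 235 248 191 159 228 232 179 181 180 174 189 176 195 189  60  37  37  36  42  34  25  20  20  17  30  68  53  60  61  77 196 200 202 204 202 203 202
184: 242 230 193 241 151 198 2
[... 4219 characters left out ...]
 116 121  69  79  60  73  77  57  55  71
262:  64  72 108 112  78  74 102  91  79  85  49  46  70 122 145 171 163 172 161 161 159 160 161 161 148  79  48  32  34  69  85 132 101  74 104 110 126  79  71 113
265:  77  99 106  68  98  79  77  30  51  66  59  52  51  68  52  54  53 118 147 162 163 163 163 159 140  55  75  59  46  91 101  86  76  79  77  63  76  92  71  64
268: 110 113  73  55  92  76 106  70  50  67  73  55  69  71  52  72  57  93  83  84  96 143 162 164  52  39  64  56  62  43  98  87  60  93 117 109  64  72 108  78
271:  97 127 114  70  70  81  94  90  86  65  55  44  69  75  60  51  67  79  53  55  37  39  46  80  59  71  78  64  57  45 122 134  84  72  82  95  91  88  77  63
```

```bash
python3 -m jog '[[0,0,0,0,0,2,1],[0,0,0,0,0,5,1],[0,0,0,0,0,9,1],[0,0,0,0,0,14,1],[0,0,0,0,0,15,1]]'; python3 - <<'E'
from m import *
snap('side','s10b.png');snap('scene','s10.png')
for nm,(x0,x1,y0,y1) in(('10',(268,386,200,262)),('10b',(255,350,120,205))):
    p=cv2.imread('pics/raw_s9%s.png'%nm[2:]).astype(int);q=cv2.imread('pics/raw_s10%s.png'%nm[2:]).astype(int)
    d=np.abs(p-q).max(2)[y0:y1:2,x0:x1:2]; print(nm); print('\n'.join('%3d '%(y0+2*i)+''.join('#' if v>60 else '+' if v>20 else '.' for v in r) for i,r in enumerate(d)))
s=manip.sense()['tool_pos']; print(proj(a,[s+[0,0,k] for k in(-.015,0,.02)]),proj(b,[s+[0,0,k] for k in(-.015,0,.02)]))
E
```

```text
clock: 29.6
tool_pos: [0.6004, -0.073, 0.0586]
ee_rot: [0.702, 0.7, 0.092, -0.093]
ft_force: [-0.9, 0.6, 0.1]
width: 0.0004
grip_force: 0.0
10
200 ..............##+++....+++++.++..++.##.....................
202 ..............##++#+++...++++++#.####+.....................
204 ..............#..+++++++..+++..+++###......................
206 .............+#++..++++++...+..++.##+......................
208 .............#+......++++++...++.##+.......................
210 ..............#+.......+++++++.###+........................
212 .............####........+++#+####.++......................
214 .............+#####........++.###+.........................
216 ..............#######....++.++###..........................
218 ...............+#####.....+..#+............................
220 .................+###+......+#......+......................
222 ...................####+.#..#+........+....................
224 .................+..#########..............................
226 ....................+########..............................
228 ......................######+............................
[... 2737 characters left out ...]
.....................................+....
186 ................................................
188 ..............................................+.
190 ................................................
192 ............................+...................
194 .................+...........+..................
196 .............................++.................
198 ...............................++...............
200 .................+..............................
202 ............................+...................
204 .......................+........................
[[308.8089 237.8805]
 [309.1378 232.6323]
 [309.5838 225.5151]] [[292.5139 175.1071]
 [293.0781 172.1184]
 [293.8529 168.0146]]
```

```bash
python3 -m jog '[[0,0,0,0,0,10,1],[0,0,0,0,0,35,1],[0,0,0,0,0,70,1],[0,0,0,0,0,110,1],[0,0,0,-10,0,145,1],[0,0,0,-40,0,165,1],[0,0,0,-80,0,165,1],[0,0,0,-120,0,165,1],[0,0,0,-150,0,165,1],[0,0,0,-160,0,165,1],[0,0,0,-160,0,165,1]]'; python3 - <<'E'
from m import *
snap('side','s11b.png');snap('scene','s11.png')
y=cv2.imread('pics/raw_s11.png')
g=y[200:266:2,276:364:2].mean(2).astype(int); print('\n'.join('%3d: '%(200+2*i)+' '.join('%3d'%v for v in r) for i,r in enumerate(g)))
E
```

```text
clock: 30.8
tool_pos: [0.4393, -0.0734, 0.2231]
ee_rot: [0.702, 0.7, 0.092, -0.093]
ft_force: [0.8, -1.5, 0.1]
width: 0.0005
grip_force: 0.0
200:  89  93  81 184 156 154 178 185 182 182 183 184 182 181 187 178 185 253 253 252 251 251 251 252 252 250 245 231 190 185 172 172 174 174 176 169  90  56  57  57  56  57 118 124
202:  89  89  77 186 159 148 179 182 185 183 184 182 227 244 212 172 244 254 252 251 251 251 250 250 243 235 247 252 253 252 245 242 216 196 178 145  74  56  57  57  55  64  76  92
204:  98  93  79 185 159 145 180 185 183 182 180 219 253 252 251 237 254 252 251 251 251 250 251 251 251 247 220 183 211 239 240 254 253 254 251 242  72  57  56  58  61  78  64  81
206: 104  86  73 182 159 148 180 184 182 181 218 253 251 251 252 252 252 251 251 251 250 250 251 251 250 252 253 240 201 177 179 191 195 221 229 242  63  56  57  53 111 111 100 112
208:  71 108  86 180 159 155 179 181 180 202 253 251 251 250 252 252 251 251 250 250 250 251 251 248 247 252 251 252 254 232 186 180 182 183 179 146  60  58  57  60 125 128 113 112
210:  77 101  77 106 149 156 169 183 193 251 253 251 2
[... 4313 characters left out ...]
7  67  69  76  73  74 103 133 148 155 157 156 158 157 155 155 165 162 157 157 153 156 156 159 158 159 157 152 142 144 147  84  79  81 104 104  79  94 115  83
260:  76  83  82  67  69  70  62  57  54  59  60  53  55  86 123 149 155 156 156 159 167 168 167 163 158 155 154 155 157 157 158 155 142 142  93  57  61  67  87  95  92 103 118 107
262: 112  95  74  68  65  62  56  54  73  83  68  46  48  32  43  68 101 122 143 155 171 169 169 167 167 165 161 155 154 155 154 154 149 122  59  72  57  39  49  56  81  80 112 127
264:  77  79  91  63  49  55  45  45  77  99  74  58  62  43  43  59  58  48  53  81 116 147 164 165 169 167 168 163 158 153 154 153 151  79  88 114 110  63  62  85  90  79  95 107
```

The unobstructed view shows the lid still ajar at about q ≈ 0.4: its near edge runs (291,222)→(341,256), with a wedge of interior below it. The finger corner slid past it. I'll push again nearer the free edge, with the fingers spread and flat to the lid, in small checked steps.

```bash
cat > q.py <<'E'
from m import *
import sys
# lid angle from the side edge: compare images with the projected near edge of the lid for a range of q
def edge(cam,q,x):
    n=np.array([-np.sin(q),np.cos(q)])*.005; r=np.linspace(.03,.125,40)
    return proj(cam,[(x,-.164+t*np.cos(q)+n[0],.0415+t*np.sin(q)+n[1]) for t in r])
def est(f):
    im=cv2.GaussianBlur(cv2.imread(f'pics/raw_{f}').mean(2),(0,0),0.8) if 0 else cv2.imread(f'pics/raw_{f}').mean(2)
    out=[]
    for q in np.arange(-.06,.7,.02):
        e=edge(a,q,.565); up=[im[int(v-2.5),int(u)] for u,v in e]; dn=[im[int(v+2.5),int(u)] for u,v in e]
        out.append((np.median(np.array(up)-dn),round(q,2)))
    return sorted(out)[::-1][:4]
if __name__=='__main__':
    snap('scene',sys.argv[1]); print(est(sys.argv[1]))
E
python3 -c "
from q import *
for f in('s11.png','s10.png','s9.png'): print(f,est(f))"
python3 -m jog '[[0.5,0,0,15,2,0,0.5],[1,0,0,40,5,0,0.5],[2,0,0,75,9,0,0.5],[3,0,0,110,13,0,0.5],[4,0,0,145,16,0,0.5],[5,0,0,170,18,-5,0.5],[5,0,0,176,18,-20,0.5],[5,0,0,176,18,-45,0.5],[5,0,0,176,18,-70,0.5],[5,0,0,176,18,-88,0.5],[5,0,0,176,18,-95,0.5],[5,0,0,176,18,-95,0.5]]'; python3 lid.py
```

```text
s11.png [(np.float64(49.16666666666667), np.float64(0.36)), (np.float64(48.5), np.float64(0.34)), (np.float64(47.66666666666667), np.float64(0.32)), (np.float64(46.16666666666666), np.float64(0.3))]
s10.png [(np.float64(53.16666666666666), np.float64(-0.06)), (np.float64(45.83333333333333), np.float64(-0.04)), (np.float64(38.83333333333333), np.float64(-0.02)), (np.float64(21.33333333333333), np.float64(0.0))]
s9.png [(np.float64(52.66666666666667), np.float64(-0.06)), (np.float64(46.5), np.float64(-0.04)), (np.float64(39.33333333333333), np.float64(-0.02)), (np.float64(22.66666666666667), np.float64(0.0))]
clock: 32.1
tool_pos: [0.6151, -0.0549, 0.1264]
ee_rot: [0.697, 0.695, 0.122, -0.125]
ft_force: [-0.5, -0.1, 0.5]
width: 0.0441
grip_force: 0.0
rv to vertical [-20.1058  -0.2725   0.172 ] pos [615.1493 -54.8953 126.3553] F [-0.4503 -0.1439  0.4951] t 32.1
[ 0.6394  0.9592 -0.8554  1.5739  0.4136  0.8836 -0.2307]
```

```bash
python3 -m jog '[[0,0,0,0,0,-10,0.5],[0,0,0,0,0,-20,0.5],[0,0,0,0,0,-28,0.5],[0,0,0,0,0,-34,0.5],[0,0,0,0,0,-38,0.5]]'; python3 -m jog '[[-0.5,0,0,0,0.5,-2,0.5],[-1,0,0,0,1,-4,0.5],[-1.5,0,0,0,1.5,-6,0.5],[-2,0,0,0,2,-8,0.5]]';python3 -m jog '[[-0.5,0,0,0,0.5,-2,0.5],[-1,0,0,0,1,-4,0.5],[-1.5,0,0,0,1.5,-6,0.5],[-2,0,0,0,2,-8,0.5]]'; python3 - <<'E'
from m import *
snap('scene','s12.png')
y=cv2.imread('pics/raw_s12.png')
g=y[200:262:2,276:364:2].mean(2).astype(int); print('\n'.join('%3d: '%(200+2*i)+' '.join('%3d'%v for v in r) for i,r in enumerate(g)))
s=manip.sense()['tool_pos'];print(proj(a,[s+[k,0,0] for k in(-.03,.03)]))
E
```

```text
clock: 32.6
tool_pos: [0.6157, -0.0551, 0.089]
ee_rot: [0.697, 0.695, 0.122, -0.124]
ft_force: [-0.1, 0.5, 0.4]
width: 0.0441
grip_force: 0.0
clock: 33.0
tool_pos: [0.6161, -0.0528, 0.0819]
ee_rot: [0.699, 0.697, 0.11, -0.112]
ft_force: [-0.4, 0.0, -0.1]
width: 0.0439
grip_force: 0.0
clock: 33.4
tool_pos: [0.6159, -0.051, 0.0735]
ee_rot: [0.701, 0.699, 0.098, -0.099]
ft_force: [1.1, 0.6, -0.1]
width: 0.0441
grip_force: 0.0
200:  94  99  84 191 165 162 187 194 185  92  37  31  32  36  35  34  35  33  36  38  38  35  33  35  74 255 250 236 198 190 180 180 181 182 184 175  98  57  61  62  61  60 121 128
202:  93  94  83 190 166 155 187 192 193 191 159  88  43  30  34  34  34  35  38  37  32  37  33  41 179 243 251 255 255 254 248 245 225 204 185 150  79  60  62  61  60  67  80  96
204: 101  97  81 191 166 151 189 191 190 191 190 227 254  93  33  35  34  33  59  66  38  29 134 195 201 198 203 194 220 243 244 255 255 255 254 248  77  57  59  60  64  82  67  87
206: 110  91  79 189 165 155 189 190 190 189 227 255 255 125  29  35  33  35  45  59  34  43 239 255 240 208 206 193 192 185 188 1
[... 4280 characters left out ...]
62 159 161 160 163 164 166 165 163 162 160 168 185 200 201 193 195 201 167 152 142  46  55  77 101  88  85  94  82
256:  59  73  93  88  57  67  91 125 147 161 161 164 163 164 162 164 159 161 159 165 166 161 161 163 168 165 166 162 160 167 174 196 169 149 151 102  38  69  96 102  68  57  97 109
258:  47  66  74  50  48  71  73  80  76  78 111 137 156 162 165 162 164 164 164 172 170 159 161 161 161 164 163 167 166 163 163 159 148 150 142  63  49  82 109 109  83 101 120  86
260:  79  89  84  60  70  77  65  60  55  62  61  55  59  93 129 156 161 165 163 174 165 163 161 163 159 160 160 161 162 164 164 161 149 150  85  37  40  67  91 101  97 109 123 112
[[298.0026 227.636 ]
 [308.0319 215.6159]]
```

```bash
python3 - <<'E'
from m import *
s=manip.sense();M=R.from_quat(s['ee_rot']).as_matrix();p=s['tool_pos']
for bk in(0,.02,.045,.064,.09):
    print(bk,[proj(a,[p-bk*M[:,2]+w*M[:,1]])[0].round(0).tolist() for w in(-.061,-.04,-.022,.022,.04,.061)])
y=cv2.imread('pics/raw_s12.png').max(2)
for r in range(150,232,2): print(r,''.join('#' if v<50 else '+' if v<90 else '.' for v in y[r,262:372]))
E
```

```text
0 [[292.0, 234.0], [296.0, 230.0], [299.0, 226.0], [307.0, 217.0], [310.0, 214.0], [313.0, 210.0]]
0.02 [[295.0, 228.0], [299.0, 223.0], [302.0, 220.0], [309.0, 211.0], [312.0, 208.0], [315.0, 204.0]]
0.045 [[298.0, 220.0], [302.0, 215.0], [305.0, 211.0], [313.0, 203.0], [315.0, 200.0], [319.0, 196.0]]
0.064 [[301.0, 213.0], [305.0, 209.0], [308.0, 205.0], [315.0, 197.0], [318.0, 193.0], [321.0, 190.0]]
0.09 [[304.0, 204.0], [308.0, 200.0], [311.0, 196.0], [319.0, 188.0], [322.0, 185.0], [325.0, 181.0]]
150 ....................................................+#####+.......++######################+.......+++++++++...
152 ...................................................++#######+.........+++###############++......++++++++++....
154 ..................................................++++########++..............+++++++#+........+++++++++++....
156 ................................................+#++++++##########++................+#+......+++++++++++++....
158 ................................................#####+++++##############++.......++##+......++++++++++++++....
160 ............
[... 3423 characters left out ...]
..........
220 ....++++.++++++++..++......+++................................................................................
222 ....+++....+++++++...++++##+..................................................................................
224 +++++++++++++###+++.....+++...........................................................................++......
226 +....++###++++++......++...........................................................................+++++......
228 ++..+++++++++......+++++...........................................................................+++.......+
230 .+.......++++.....+++++.....+++++....................................................................++.......
```

```bash
python3 - <<'E'
from m import *
M=R.from_quat([.702,.7,.092,-.093]).as_matrix();p=np.array([.4393,-.0734,.2231])
print(proj(a,[p,p-.02*M[:,2],p-.064*M[:,2]]).round(0).tolist(), proj(b,[p,p-.02*M[:,2],p-.064*M[:,2]]).round(0).tolist())
y=cv2.imread('pics/raw_s11.png').max(2)
for r in range(110,240,3): print(r,''.join('#' if v<50 else '+' if v<90 else '.' for v in y[r,230:370:2]))
E
```

```text
[[281.0, 202.0], [283.0, 194.0], [290.0, 175.0]] [[323.0, 189.0], [327.0, 184.0], [336.0, 171.0]]
110 ...........................++++#######+............+..................
113 ...........................##++++##########++...++##..................
116 ............................#####+##################..................
119 ..............................#####################...................
122 .............................+####################....................
125 .............................####################+++..................
128 ............................+##################++++++++...............
131 ............................########################+#................
134 ...........................+############+++###########................
137 ..........................+##########################................+
140 .........................++++##################+.+##................++
143 ..................+++++++####+++#############+.++##+...............+++
146 ................+++.+++++++#####+############+++###...............++++
149 ...............+#++++++
[... 1597 characters left out ...]
..............+++........
215 ..++##++++.++...+..+....++....+++..........................++.........
218 ..++###++##++....+.+++++.+.....+......................................
221 +++...+##+..+++...++.++++++++++.......................................
224 ...+..++++.+...++++#++##++..++.....................................+..
227 ++....+.+++++++++.++#+++..++......................................++++
230 ++++++++..+#+++......++..+++..+++.................................++..
233 ....++++++....++++++....#+...++..................................+....
236 ...+....++++...+..++..+++++.....................................+.....
239 ...............++++...++....+.........................................
```

```bash
python3 - <<'E'
from m import *
p=cv2.imread('pics/raw_s11.png').astype(int);q=cv2.imread('pics/raw_s12.png').astype(int);o=cv2.imread('pics/raw_scene0.png').astype(int)
for nm,d in(('s11-s12',np.abs(p-q).max(2)),('s11-s0',np.abs(p-o).max(2))):
    print(nm)
    for r in range(170,216,2): print(r,''.join('#' if v>60 else '+' if v>22 else '.' for v in d[r,262:310]))
print(p[180:206:2,276:296:2].mean(2).astype(int))
# the same test at the first wrist picture: where are tips in wrist image?
w=np.load('pics/w1.png.npy',allow_pickle=True).item(); M=R.from_quat([.117,.993,0,0]).as_matrix();t=np.array([.4221,.2684,.3609])
print(proj(w,[t+k*M[:,1]-z*M[:,2] for z in(0,.035,.064) for k in(-.044,.044)])*1.5)
E
```

```text
s11-s12
170 +#####################################+.....+...
172 ...++#################################.........+
174 .......+#############################+........##
176 ..........++########################+........###
178 ..............++###################.++..+++#####
180 .................+################.#############
182 .................+##############++##############
184 .................+#############.+###############
186 .................++###########.#################
188 .....................+######+###################
190 .........................+##.###################
192 ............................####################
194 ...........................+####################
196 ...........................#####################
198 ...........................++###################
200 ...............................+################
202 ..................................++############
204 .......................................+########
206 ........................................########
208 .......................................#########
210 ............................
[... 1339 characters left out ...]
#############
[[189 188  92  28  36  32  33  34  32  30]
 [206 244 122  28  33  35  34  31  32  51]
 [200 246  61  32  34  33  32  32  23  98]
 [225 129  68  51  28  31  31  27  61 166]
 [143  81  84 186 154  46  26  87 172 175]
 [148  99 204 243 183 142  78 160 178 175]
 [155 203 228 208 141 157 134 155 164 172]
 [177 241 161 181 152 158 169 196 210 249]
 [216 176  70 182 153 156 179 185 187 191]
 [121  89  73 182 156 152 180 184 184 183]
 [ 89  93  81 184 156 154 178 185 182 182]
 [ 89  89  77 186 159 148 179 182 185 183]
 [ 98  93  79 185 159 145 180 185 183 182]]
[[286.0014 335.5612]
 [478.6105 335.5389]
 [266.9524 372.6939]
 [498.318  372.6777]
 [244.2007 417.0442]
 [521.8585 417.04  ]]
```

The silhouette shows the real fingertips end about 35 mm short of the reported TCP (it ends at pixel (289,190) against a projected (281,202)). So the fingers have been above the lid, not on it. Going on down with that offset.

```bash
python3 -m jog '[[0,0,0,0,2,-8,0.5],[0,0,0,0,4,-16,0.5],[0,0,0,0,6,-23,0.5],[0,0,0,0,7.5,-28,0.5],[0,0,0,0,8.5,-33,0.5],[0,0,0,0,10,-38,0.5]]'; python3 -m jog '[[-0.5,0,0,0,0,-4,0.5],[-1,0,0,0,0.5,-8,0.5],[-1.5,0,0,0,0.5,-11,0.5],[-2,0,0,0,0.5,-14,0.5],[-2,0,0,0,0.5,-16,0.5],[-2,0,0,0,0.5,-16,0.5]]'
```

```text
clock: 34.05
tool_pos: [0.6159, -0.0411, 0.0352]
ee_rot: [0.701, 0.699, 0.098, -0.1]
ft_force: [0.9, 0.9, 0.4]
width: 0.0437
grip_force: 0.1
clock: 34.65
tool_pos: [0.6158, -0.0405, 0.0194]
ee_rot: [0.703, 0.701, 0.086, -0.088]
ft_force: [0.2, -0.6, 1.1]
width: 0.044
grip_force: 0.0
```

```bash
python3 -m jog '[[0,0,0,0,0,-2,0.5],[0,0,0,0,0,-4,0.5],[0,0,0,0,0,-4,0.5]]'; python3 -m jog '[[0,0,0,0,0,-1.5,0.5],[0,0,0,0,0,-3,0.5],[0,0,0,0,0,-3,0.5]]'
```

```text
clock: 34.95
tool_pos: [0.6156, -0.0408, 0.0153]
ee_rot: [0.703, 0.701, 0.086, -0.088]
ft_force: [-0.3, -0.1, 0.1]
width: 0.044
grip_force: 0.0
clock: 35.25
tool_pos: [0.616, -0.0406, 0.0127]
ee_rot: [0.703, 0.701, 0.086, -0.087]
ft_force: [0.5, -0.8, 1.7]
width: 0.0441
grip_force: 0.6
```

```bash
python3 - <<'E'
from m import *
snap('scene','s13.png')
y=cv2.imread('pics/raw_s13.png')
g=y[216:262:2,276:364:2].mean(2).astype(int); print('\n'.join('%3d: '%(216+2*i)+' '.join('%3d'%v for v in r) for i,r in enumerate(g)))
E
```

```text
216:  98  74  81 170  32  55  57  35  35  36  37  38  39  50  74  80  69 103  81  71  66  39 106 209 214 203 201 193 189 187 189 189 190 192 188 104  55  76 101  94 129 116 112 116
218:  70  80  76  87  30  52  68  35  37  34  36  38  38  38  37  54  68  81  75  67  44  38 232 228 211 210 209 211 210 234 250 234 214 199 182  93  55  91 101 107 101 121  99  97
220:  56  64  90  43  37  36  37  37  36  36  36  36  37  36  39  36  42  54  59  43  29  83 216 215 208 209 212 211 211 242 235 231 245 250 252 227 140 143 111 117 103 120 119 108
222:  49  52  83  89  73  49  35  32  34  36  33  37  35  35  36  35  38  40  33  41  59 192 217 210 208 211 211 212 211 211 207 211 210 236 255 255 255 255 254 234 176 149 126 116
224:  42  47  67  94 109  67  49  97  96  27  32  33  37  36  37  35  34  33  41  64 165 217 211 208 210 210 212 212 211 210 211 212 210 209 255 253 253 254 254 254 255 255 100 105
226:  49  82 104  91  61  81 140 255 255 219  51  31  35  36  46  61  37  34 112 187 214 212 209 209 209 210 212 212 210 210 211 210 208 199 255 253 253 253 253 253 254 230  83  79
228:  81  88  
[... 2362 characters left out ...]
0 178 187 163 164 163 163 164 163 163 161 160 162 161 162 164 164 165 166 165 164 159 166 172 181 198 198 206 202 158 154 155  58  58  78 104  89  86  98  82
256:  59  70  87  62  51  72  94 125 151 162 163 165 165 163 165 164 163 161 162 160 161 163 164 165 166 166 167 163 164 166 173 174 166 150 154 121  58  71  98 103  69  59  98 112
258:  50  47  51  44  51  71  72  82  75  79 109 139 158 161 167 164 164 164 163 164 163 162 161 161 163 163 164 166 166 165 164 160 151 153 148  91  83  86 108 109  84 102 119  86
260:  81  79  63  45  55  74  66  62  58  62  61  57  58  95 129 160 174 170 164 165 165 166 164 162 161 164 161 163 162 165 168 165 150 148  82  58  62  69  90 100 101 110 125 113
```

The lid's near corner is now at (287,240), matching q ≈ 0, and the wedge is gone. Pressing until it resists.

```bash
python3 -m jog '[[0,0,0,0,0,-1,0.5],[0,0,0,0,0,-2,0.5],[0,0,0,0,0,-2,0.5]]'; python3 -m jog '[[0,0,0,0,0,-1,0.5],[0,0,0,0,0,-2,0.5],[0,0,0,0,0,-2,0.5]]'
```

```text
clock: 35.6
tool_pos: [0.6161, -0.0405, 0.0122]
ee_rot: [0.703, 0.701, 0.086, -0.087]
ft_force: [-3.0, -2.1, 11.2]
width: 0.0439
grip_force: 5.7
clock: 35.9
tool_pos: [0.6162, -0.0405, 0.0118]
ee_rot: [0.703, 0.701, 0.086, -0.087]
ft_force: [-6.7, -2.3, 22.1]
width: 0.0437
grip_force: 11.4
```

```bash
python3 -m jog '[[0,0,0,0,0,6,0.5],[0,0,0,0,0,25,0.5],[0,0,0,0,0,60,0.5],[0,0,0,0,0,100,0.5],[0,0,0,0,-5,140,0.5],[0,0,0,-20,-20,180,0.5],[0,0,0,-50,-45,210,0.5],[0,0,0,-80,-80,230,0.5],[0,0,0,-110,-115,240,0.5],[0,0,0,-140,-150,240,0.5],[0,0,0,-140,-170,240,0.5],[0,0,0,-140,-170,240,0.5],[0,0,0,-140,-170,240,0.5]]'; python3 - <<'E'
from q import *
snap('scene','s14.png');snap('side','s14b.png'); print(est('s14.png'))
for n0,n1,(x0,x1,y0,y1) in(('scene0','s14',(115,190,150,270)),('side0','s14b',(155,235,210,300))):
    for n in(n0,n1):
        im=cv2.imread(f'pics/raw_{n}.png')[y0:y1,x0:x1]; v,u=np.where(im.max(2)<45); print(n,len(u),u.mean()+x0,v.mean()+y0,u.min()+x0,u.max()+x0,v.min()+y0,v.max()+y0)
y=cv2.imread('pics/raw_s14.png')
g=y[204:260:3,278:362:3].mean(2).astype(int); print('\n'.join('%3d: '%(204+3*i)+' '.join('%3d'%v for v in r) for i,r in enumerate(g)))
E
```

```text
clock: 37.2
tool_pos: [0.4761, -0.2098, 0.2487]
ee_rot: [0.703, 0.701, 0.086, -0.088]
ft_force: [0.4, 0.4, 0.8]
width: 0.0443
grip_force: 0.0
[(np.float64(99.66666666666666), np.float64(-0.02)), (np.float64(98.66666666666666), np.float64(-0.04)), (np.float64(97.16666666666667), np.float64(-0.06)), (np.float64(95.66666666666666), np.float64(0.0))]
scene0 514 141.8054474708171 184.8852140077821 117 189 158 269
s14 20 158.95 214.55 145 188 161 269
side0 272 174.6139705882353 239.05882352941177 157 233 210 299
s14b 253 173.46640316205534 237.00395256916997 156 232 210 293
204:  94 134 157 157 182 182 182 182 182 191 197 195 189 159 184 180 176 189 210 238 254 252 251 153  55  58  61  68
207: 102 140 157 157 182 182 182 181 207 232 198 183 181 188 191 181 181 182 181 181 178 181 177 112  56  54 127 118
210:  99  88 148 159 182 184 181 182 171 236 246 251 250 241 192 179 179 180 180 182 181 181 185  85  56  58  89  98
213:  83  67 150 140  68  87 131 158 181 180 255 252 249 247 211 184 175 178 179 181 181 182 183  69  53  95  83 103
216:  70 143 159 200 102  40  87  82  79 255 252 251 251 
[... 997 characters left out ...]
43:  71  62  85 139 156 175 230 247 253 252 251 251 251 250 251 251 251 248 249 250 251 250 250 249 146 122  42  70
246:  95  86 253 139 159 159 155 151 160 203 241 253 252 252 251 251 251 246 251 250 250 250 251 199 157  66  71  65
249:  48 240 253 182 153 152 155 157 157 157 152 175 187 234 250 252 252 251 250 251 251 250 250 174 115  69  93 104
252: 127 255 255 196 164 163 154 152 153 154 155 158 155 156 154 163 201 244 253 252 251 253 231 148  73  96  90 105
255:  78  90  78 174 160 164 167 167 158 153 152 156 159 153 157 155 156 152 155 188 237 188 147  76  55  88  71  80
258:  64  67  72 112 124  95 117 148 164 161 156 160 165 161 157 152 154 156 158 156 153 142 146  73  80 105  78 108
```

```bash
python3 - <<'E'
from m import *
for n in('side0','s14b'):
    im=(cv2.imread(f'pics/raw_{n}.png')[205:262,150:200].max(2)<45).astype(np.uint8)
    k,l,st,ct=cv2.connectedComponentsWithStats(im); i=1+st[1:,4].argmax(); v,u=np.where(l==i)
    print(n,st[i]+[150,205,0,0,0],ct[i]+[150,205],[round(u[v==r].mean()+150,1) for r in range(v.min(),v.max()+1,5)])
print(proj(b,[(.4232,.2678,.251),(.4232,.2678,.143),(.4332,.2678,.251),(.4232,.2778,.251)]))
E
```

```text
side0 [161 219  17  29 211] [170.3839 234.5024] [np.float64(168.0), np.float64(167.4), np.float64(168.0), np.float64(169.9), np.float64(172.0), np.float64(173.5)]
s14b [161 219  17  29 205] [170.161  234.5073] [np.float64(168.0), np.float64(169.0), np.float64(168.0), np.float64(169.8), np.float64(172.0), np.float64(173.5)]
[[164.7455 222.8109]
 [174.1759 244.4358]
 [164.1401 218.3951]
 [159.6369 223.8926]]
```

The handle's outline matches its starting one to within a pixel, the lid is shut, and the arm is clear of everything. Handing in.

```bash
python3 -c "
from cell import manip
print(manip.job_done())"
```

```text
the job is handed in; nothing more can be done
None
```

The job is handed in: by the camera pixels all four cuvettes are in the pan, the lid is shut, the scraper is back upright in its stand and the arm is clear of everything; the hand-in returned no verdict.

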